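# Set up a drop-shape analyser for a batch of sloped test plates

## Robot

A 6-joint arm with a two-finger parallel gripper is mounted at the origin on the work surface. World frame = base frame: x ahead of the robot, y to its left, z up, the work surface at z = 0. Lengths are in m, angles in rad, forces in N, time in s.
With the tool pointing down it reaches from about 0.375 to 0.975 m from the base axis. Payload 3.8 kg.
Tool frame: the origin (TCP) lies between the finger pads; the fingertips stand 8 mm ahead of it and the grasp point (between the pads) lies 11 mm behind it (tcp_to_tips is the distance from the TCP to the fingertips, in m); z points along the fingers, y is the line along which they close (so a half turn about z gives the same grasp; the last joint's range is limited). The gripper opens to 85 mm and grips with 20 to 120 N. Pads are 22 mm wide; open, the fingers measure 114 mm over their backs; the gripper's body (76 mm by 85 mm) begins 54 mm behind the grasp point. The pads swing forward as they close: fully open they stand 13 mm farther back than shut.
Start: joints at [-1.24, 0.264, 1.604, -0, 1.274, -0.037], TCP at [0.243, -0.63, 0.239] pointing down, gripper open.
Joint ranges: [-2.63, 2.63], [-0.94, 2.18], [0.31, 2.57], [-1.31, 4.45], [0, 2.66], [-2.55, 2.55]. Speed limits (rad/s): [2.57, 2.57, 3.14, 3.14, 3.14, 3.14].

## Interface

Orientations are given as a rotation vector (axis times angle).
In Python, from workcell import * gives the robot as it stands.
- The arm moves only by the tool move_arm, never from a script. Its argument "series" is one flat list of numbers, 7 for each row, row after row: the finger opening in cm, from 0 to 8.54, then the shift along the tool's x, y, z in cm, then the turn, a rotation vector about the tool's x, y, z in degrees. A call has 1 to 5 rows; each row shifts and turns the commanded pose from where the row before left it, along the tool's axes as they then stand; what a row does not reach is not made up. A row lasts 1/8 s, in which the tool goes at most 62.5 mm and 10.7 degrees, less where a joint would pass 70% of its speed; a pose out of reach is approached as far as the arm can. A call is refused whole if a number of a shift passes 6.25 or a number of a turn 10.7, either way. A call with a gripper value outside its range is refused whole. The fingers move at their own pace and stop on an object; "grip_force" is the grip in N (left out, the last holds). Time passes only in rows, so rows that do not move let the fingers close. It gives the time, the measured TCP pose, the force, the opening and the grip force at its end, in the units of the state.
- read_state(): the state, without advancing time (a new reading comes with each control period).
- read_camera(name): name is "side" or "top"; returns the picture (480x640x3 uint8, red, green, blue); there is no depth.
- calibration(name): a dict with "camera_matrix" (3x3 intrinsics, pixels), "k1" (the pictures are not rectified: a ray, as slopes to the right and down, at radius r is drawn at 1 + k1 r^2 times it, then the intrinsics apply), "rvec" (rotation vector, rad) and "tvec" (3), from world to camera coordinates, as OpenCV has them. Camera axes: x right, y down, z forward; pixel columns grow to the right and rows downward; lengths in m; the calibration is good to about 2 mm. A picture is of the moment at which its call begins. calibration takes no time and is no camera call.
- finish_job(): hands the job in; it is judged then, once.
The state is a dict: "time": time; "q": joint angles; "joint_vel": joint speeds; "joint_torque": joint torques, N m; "tool_pos": TCP position; "tcp_rot": TCP orientation; "wrist_force": force on the tool from outside, world axes, zero at the start; "torque": the same for the moment, N m; "width": opening from 0.0 (shut) to 1.0 (fully open); "grip_force": force on a finger pad.
Only numpy, scipy, OpenCV 4.12 (cv2) and the standard library are available. Lean on these libraries where they do the work, as an engineer would, in place of code of your own. Each camera call takes 0.05 s, during which the arm holds its last target. There are 200 camera calls.

## Task

Get the drop-shape analyser ready for a run: first purge by turning the dosing sleeve up to 10, then turn it back to 6, and after that lay every grey metal test plate lengthwise, centred and flat on the sloping head of one of the narrow sample rests, one plate to a rest. Last of all, hang the black light shade over the middle of the instrument's crossbar so that its roof sits flat on the bar with one wall on each side. Leave the other things on the bench where they are.

Things in the scene. Friction and masses are not known exactly. Their poses are not given: they have to be found in the camera images.
- sleeve (a joint): angle of the dosing sleeve, rad: 0.3 per scale step, so value 10 = 3.0; grows clockwise seen from above; stiff (0.04 N m friction), stays where left; stops just outside 0 and 10. Scale: white disc with 11 black ticks for 0 to 10, those for 0, 5 and 10 longer; a white line on the sleeve points at the value; 5 is on the housing's robot side (its -x), 0 at its -y side
- sleeve_top (a point): centre of the top face of the dosing sleeve: a black fluted upright cylinder, 34 mm diameter, 34 mm tall, on a grey housing 94 x 94 mm whose top is 52 mm above the table, so this point is 86 mm above it; the sleeve turns about the vertical line through it
- plate1: grey metal test plate, 64 mm (x) by 40 mm (y) by 8 mm thick (z), about 80 g; origin at its centre (4 mm above its underside); either end may lead and either face may be up. Two to four plates are present; all identical
- plate2: grey metal test plate, 64 mm (x) by 40 mm (y) by 8 mm thick (z), about 80 g; origin at its centre (4 mm above its underside); either end may lead and either face may be up. Two to four plates are present; all identical
- plate3: grey metal test plate, 64 mm (x) by 40 mm (y) by 8 mm thick (z), about 80 g; origin at its centre (4 mm above its underside); either end may lead and either face may be up. Two to four plates are present; all identical
- plate4: grey metal test plate, 64 mm (x) by 40 mm (y) by 8 mm thick (z), about 80 g; origin at its centre (4 mm above its underside); either end may lead and either face may be up. Two to four plates are present; all identical
- rest1_top (a point): centre of the top face of a fixed sample rest: black head 46 mm long (x), 18 wide (y), 12 thick, on an upright aluminium web 42 x 16 mm down to the table; 42 mm above the table. The frame is tilted with the face, z its normal: it slopes 15 degrees, rising along +x (away from the robot), level along y; no lip, a plate stays by friction
- rest2_top (a point): centre of the top face of a fixed sample rest: black head 46 mm long (x), 18 wide (y), 12 thick, on an upright aluminium web 42 x 16 mm down to the table; 42 mm above the table. The frame is tilted with the face, z its normal: it slopes 15 degrees, rising along +x (away from the robot), level along y; no lip, a plate stays by friction
- rest3_top (a point): centre of the top face of a fixed sample rest: black head 46 mm long (x), 18 wide (y), 12 thick, on an upright aluminium web 42 x 16 mm down to the table; 58 mm above the table. The frame is tilted with the face, z its normal: it slopes 15 degrees, rising along +x (away from the robot), level along y; no lip, a plate stays by friction
- rest4_top (a point): centre of the top face of a fixed sample rest: black head 46 mm long (x), 18 wide (y), 12 thick, on an upright aluminium web 42 x 16 mm down to the table; 58 mm above the table. The frame is tilted with the face, z its normal: it slopes 15 degrees, rising along +x (away from the robot), level along y; no lip, a plate stays by friction
- shade: black light shade, rigid inverted U, 60 mm long (y), 44 mm wide outside (x), 36 mm wide inside, side walls 4 mm thick and 45 mm deep, roof 4 mm thick, upright grip fin on the roof, 12 mm (x) by 36 mm (y), from 49 to 75 mm above the feet; 120 g; origin at foot level under the roof's centre; stands upright on the bench
- shade_in (a point): centre of the underside of the shade's roof (45 mm above its foot level), axes as the shade's
- bar_mid (a point): middle of the top face of the instrument's crossbar, 130 mm above the table: a square aluminium bar 14 x 14 mm running along y, 186 mm clear length between two uprights no taller than the bar; its frame is fixed to the table; base 16 mm high below
- weight: brass calibration weight, 24 mm diameter, 30 tall; bystander, origin at the centre of its underside
- vial: small amber glass vial, 24 mm diameter, 36 tall; bystander, origin at the centre of its underside
- driver: screwdriver lying down, 150 mm long; bystander
Mind the look-alikes: they are no part of the job. Leave any blue or orange look-alike of the plate3 alone.

How it is judged:
On the way, in this order (a step that is already met when the one before it is completed fails the run):
1. the dosing sleeve is turned up to 10 (value of joint sleeve above 2.85 rad), for 0.1 s.
2. the dosing sleeve is set back to 6 (value of joint sleeve between 1.7 and 1.9 rad), for 0.2 s.
3. every plate present lies on a rest (((distance between plate1 and rest1_top below 0.014 m and z of plate1 in the frame of rest1_top below 0.009 m and angle between the z axis of plate1 and the z axis of rest1_top, either way round below 0.1 rad and angle between the x axis of plate1 and the x axis of rest1_top, either way round below 0.26 rad) or (distance between plate1 and rest2_top below 0.014 m and z of plate1 in the frame of rest2_top below 0.009 m and angle between the z axis of plate1 and the z axis of rest2_top, either way round below 0.1 rad and angle between the x axis of plate1 and the x axis of rest2_top, either way round below 0.26 rad) or (distance between plate1 and rest3_top below 0.014 m and z of plate1 in the frame of rest3_top below 0.009 m and angle between the z axis of plate1 and the z axis of rest3_top, either way round below 0.1 rad and angle between the x axis of plate1 and the x axis of rest3_top, either way round below 0.26 rad) or (distance between plate1 and rest4_top below 0.014 m and z of plate1 in the frame of rest4_top below 0.009 m and angle between the z axis of plate1 and the z axis of rest4_top, either way round below 0.1 rad and angle between the x axis of plate1 and the x axis of rest4_top, either way round below 0.26 rad)) and ((distance between plate2 and rest1_top below 0.014 m and z of plate2 in the frame of rest1_top below 0.009 m and angle between the z axis of plate2 and the z axis of rest1_top, either way round below 0.1 rad and angle between the x axis of plate2 and the x axis of rest1_top, either way round below 0.26 rad) or (distance between plate2 and rest2_top below 0.014 m and z of plate2 in the frame of rest2_top below 0.009 m and angle between the z axis of plate2 and the z axis of rest2_top, either way round below 0.1 rad and angle between the x axis of plate2 and the x axis of rest2_top, either way round below 0.26 rad) or (distance between plate2 and rest3_top below 0.014 m and z of plate2 in the frame of rest3_top below 0.009 m and angle between the z axis of plate2 and the z axis of rest3_top, either way round below 0.1 rad and angle between the x axis of plate2 and the x axis of rest3_top, either way round below 0.26 rad) or (distance between plate2 and rest4_top below 0.014 m and z of plate2 in the frame of rest4_top below 0.009 m and angle between the z axis of plate2 and the z axis of rest4_top, either way round below 0.1 rad and angle between the x axis of plate2 and the x axis of rest4_top, either way round below 0.26 rad)) and ((distance between plate3 and rest1_top below 0.014 m and z of plate3 in the frame of rest1_top below 0.009 m and angle between the z axis of plate3 and the z axis of rest1_top, either way round below 0.1 rad and angle between the x axis of plate3 and the x axis of rest1_top, either way round below 0.26 rad) or (distance between plate3 and rest2_top below 0.014 m and z of plate3 in the frame of rest2_top below 0.009 m and angle between the z axis of plate3 and the z axis of rest2_top, either way round below 0.1 rad and angle between the x axis of plate3 and the x axis of rest2_top, either way round below 0.26 rad) or (distance between plate3 and rest3_top below 0.014 m and z of plate3 in the frame of rest3_top below 0.009 m and angle between the z axis of plate3 and the z axis of rest3_top, either way round below 0.1 rad and angle between the x axis of plate3 and the x axis of rest3_top, either way round below 0.26 rad) or (distance between plate3 and rest4_top below 0.014 m and z of plate3 in the frame of rest4_top below 0.009 m and angle between the z axis of plate3 and the z axis of rest4_top, either way round below 0.1 rad and angle between the x axis of plate3 and the x axis of rest4_top, either way round below 0.26 rad)) and ((distance between plate4 and rest1_top below 0.014 m and z of plate4 in the frame of rest1_top below 0.009 m and angle between the z axis of plate4 and the z axis of rest1_top, either way round below 0.1 rad and angle between the x axis of plate4 and the x axis of rest1_top, either way round below 0.26 rad) or (distance between plate4 and rest2_top below 0.014 m and z of plate4 in the frame of rest2_top below 0.009 m and angle between the z axis of plate4 and the z axis of rest2_top, either way round below 0.1 rad and angle between the x axis of plate4 and the x axis of rest2_top, either way round below 0.26 rad) or (distance between plate4 and rest3_top below 0.014 m and z of plate4 in the frame of rest3_top below 0.009 m and angle between the z axis of plate4 and the z axis of rest3_top, either way round below 0.1 rad and angle between the x axis of plate4 and the x axis of rest3_top, either way round below 0.26 rad) or (distance between plate4 and rest4_top below 0.014 m and z of plate4 in the frame of rest4_top below 0.009 m and angle between the z axis of plate4 and the z axis of rest4_top, either way round below 0.1 rad and angle between the x axis of plate4 and the x axis of rest4_top, either way round below 0.26 rad))), for 0.2 s.
4. the shade hangs on the crossbar (y of shade_in in the frame of bar_mid between -0.03 and 0.03 m and x of shade_in in the frame of bar_mid between -0.013 and 0.013 m and z of shade_in in the frame of bar_mid between -0.006 and 0.006 m and angle between the y axis of shade and the y axis of bar_mid, either way round below 0.3 rad and angle between shade's own z axis and vertical below 0.2 rad), for 0.2 s.
At the end, for the whole second after the job is handed in: Sleeve at 6 (1.70-1.90 rad). Every plate on a rest: its centre within 14 mm of the head's centre, parallel to the sloped face within 0.10 rad, lengthwise within 0.26 rad. Shade's roof flat on the bar (6 mm, 0.2 rad), within 30 mm of its middle, along it within 0.3 rad. All at rest (all of step 2 and all of step 3 and all of step 4 and linear speed of each of plate1, plate2, plate3, plate4, shade below 0.02 m/s); the robot touches nothing.
It fails at once if a bystander is pushed more than 5 cm away (distance of any of weight, vial, driver from where it was at the start of the episode above 0.05 m).
Of plate1, plate2, plate3, plate4 only 2 to 4 are there at a start; the rules pass over those that are not, and their reading is None.
At some moment in a run one of plate1, plate2, plate3, plate4 may be knocked a few centimetres aside while the robot is not near it.
Once in a run the grip may slacken for a moment while it holds something.
It also fails if it takes over 210 s, if anything falls off the work surface, if the arm or the gripper's body presses on something with over 40 N, if the wrist force passes 120 N, or if a joint passes its speed limit or range.

## Working session

There is one attempt and no reset: what is moved stays moved. The work goes in short steps, Python scripts to look and compute and a tool call to move; the robot and the scene stay as the last step left them, time stands still between calls to the robot, and variables do not carry over. Pictures are saved under pics/ and viewed, at most 14 in all, crops included, and the job is handed in when it is done.

Besides the shell and the picture viewer there is one more tool, called after ">>>" as name(argument=value, ...) on one line, values as JSON. move_arm: Moves the arm, as the interface text tells. Its arguments: {"type":"object","properties":{"series":{"type":"array"},"grip_force":{"type":"number"}},"required":["series"]}

```bash
ls; mkdir -p pics
python3 - <<'E'
from workcell import *
import cv2
for n in("side","top"):
    im=read_camera(n); cv2.imwrite(f"pics/{n}0.png",im[:,:,::-1]); c=calibration(n); print(n,c)
print(read_state())
E
```

```text
pics
side {'camera_matrix': array([[598.43101526,   0.        , 319.21238747],
       [  0.        , 598.43101526, 234.46407434],
       [  0.        ,   0.        ,   1.        ]]), 'k1': -0.030422635149558234, 'rvec': array([ 2.26992196, -0.08979042,  0.06457063]), 'tvec': array([-0.52937694,  0.13763282,  1.21772337])}
top {'camera_matrix': array([[566.27119033,   0.        , 318.68672032],
       [  0.        , 566.27119033, 237.77484873],
       [  0.        ,   0.        ,   1.        ]]), 'k1': -0.05247197074085715, 'rvec': array([ 2.15081481, -2.21376198,  0.06852817]), 'tvec': array([0.08838006, 0.54842306, 1.45694028])}
{'time': 0.1, 'q': array([-1.23994784e+00,  2.64706057e-01,  1.60527476e+00,  3.93085496e-06,
        1.27371914e+00, -3.69406651e-02]), 'joint_vel': array([ 0.00036023, -0.00073114, -0.00243264,  0.00075779, -0.00073308,
       -0.00043527]), 'joint_torque': array([-1.65775327e-04, -5.16708791e+01, -3.68589342e+01, -3.00169609e-05,
        6.29677379e-03, -1.22797755e-05]), 'tool_pos': array([ 0.24245504, -0.62923649,  0.23804734]), 'tcp_rot': array([-3.08657254e+00, -5.74088120e-01,  4.78532826e-04]), 'wrist_force': array([-0.19746598,  0.40477413,  0.87263283]), 'torque': array([ 0.01498766,  0.02172448, -0.02534272]), 'grip_force': 0.0, 'width': 1.004297143692294}
```

View pics/top0.png

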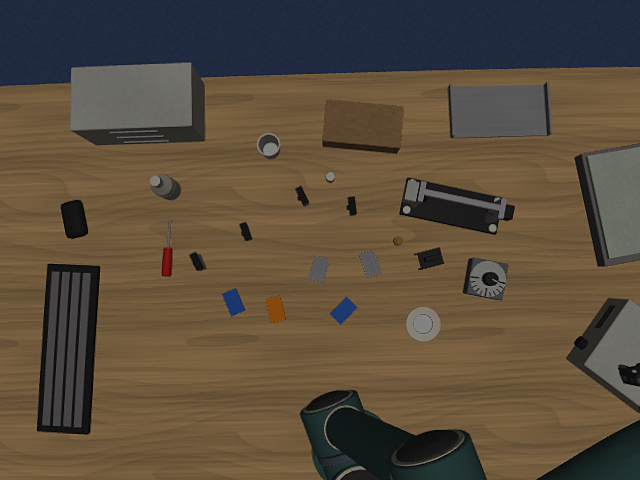

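View pics/side0.png

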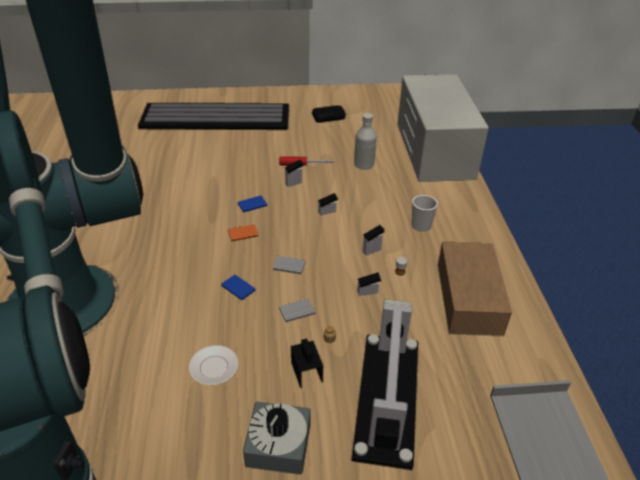

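The top picture shows grey plates at about (318,268) and (370,263). The rests are at (302,196), (352,206), (246,231) and (198,261), the shade is at (429,259), the sleeve at (489,280) and the bar at (458,200). The look-alikes are two blue plates and one orange one. The side picture shows the same things, with the sleeve at (277,422) and the shade at (307,358).

```bash
cat > h.py <<'E'
import numpy as np, cv2
from workcell import *
C={n:calibration(n) for n in("side","top")}
def ray(n,uv):
    c=C[n];K=c["camera_matrix"];uv=np.atleast_2d(np.asarray(uv,float))
    d=np.array([c["k1"],0,0,0,0.])
    p=cv2.undistortPoints(uv[:,None],K,d)[:,0]
    R=cv2.Rodrigues(c["rvec"])[0]
    D=np.c_[p,np.ones(len(p))]@R; return -R.T@c["tvec"],D
def plane(n,uv,z):
    o,D=ray(n,uv); return o+D*((z-o[2])/D[:,2])[:,None]
def tri(ut,us):
    o1,d1=ray("top",ut);o2,d2=ray("side",us);d1=d1[0]/np.linalg.norm(d1);d2=d2[0]/np.linalg.norm(d2)
    A=np.c_[d1,-d2];s=np.linalg.lstsq(A,o2-o1,rcond=None)[0]
    a=o1+s[0]*d1;b=o2+s[1]*d2;return (a+b)/2,np.linalg.norm(a-b)
def proj(n,P):
    c=C[n];return cv2.projectPoints(np.atleast_2d(np.asarray(P,float)),c["rvec"],c["tvec"],c["camera_matrix"],np.array([c["k1"],0,0,0,0.]))[0][:,0]
def crop(im,x,y,w,h,s): return cv2.resize(im[y:y+h,x:x+w],None,fx=s,fy=s,interpolation=cv2.INTER_CUBIC)
def grab(n): return read_camera(n)[:,:,::-1].copy()
E
python3 - <<'E'
from h import *
t=cv2.imread("pics/top0.png");s=cv2.imread("pics/side0.png")
a=crop(t,390,170,133,140,3);b=crop(s,235,290,200,180,2)
o=np.zeros((600,800,3),np.uint8)
o[:420,:399]=a;o[:360,400:800]=b
o[420:600,:400]=crop(t,180,185,200,90,2);o[360:600,400:800]=crop(s,260,150,200,120,2)
cv2.imwrite("pics/c1.png",o)
hs=cv2.cvtColor(t,cv2.COLOR_BGR2HSV);hs2=cv2.cvtColor(s,cv2.COLOR_BGR2HSV)
for n,H in(("top",hs),("side",hs2)):
    m=((H[...,1]<60)&(H[...,2]>85)&(H[...,2]<190)).astype(np.uint8)
    k,l,st,ce=cv2.connectedComponentsWithStats(m)
    for i in range(1,k):
        if 60<st[i,4]<1500:
            r=cv2.minAreaRect(np.argwhere(l==i)[:,::-1].astype(np.float32))
            P=plane(n,ce[i],.008)[0]
            B=plane(n,cv2.boxPoints(r),.008);e=np.linalg.norm(B-np.roll(B,1,0),axis=1)
            j=e.argmax();v=B[j]-B[j-1]
            print(n,ce[i].round(1),st[i,4],P.round(3),e.round(3)[:2],np.degrees(np.arctan2(v[1],v[0])).round(0))
E
```

```text
top [549.6 106.8] 81 [ 0.887 -0.559  0.008] [0.138 0.005] -180.0
top [268.7 146.1] 256 [0.8   0.199 0.008] [0.06  0.059] -1.0
top [330.  176.1] 63 [0.714 0.038 0.008] [0.021 0.021] -2.0
top [161.2 181.4] 214 [0.714 0.488 0.008] [0.06  0.038] -114.0
top [411.5 189.8] 230 [ 0.671 -0.176  0.008] [0.031 0.056] -14.0
top [461.7 199.3] 631 [ 0.643 -0.308  0.008] [0.231 0.053] -104.0
top [369.9 263.5] 358 [ 0.48  -0.059  0.008] [0.063 0.038] -164.0
top [318.5 268.7] 355 [0.471 0.075 0.008] [0.039 0.063] -18.0
top [487.4 277.4] 740 [ 0.435 -0.367  0.008] [0.092 0.093] -92.0
top [422.9 323.7] 909 [ 0.32  -0.192  0.008] [0.086 0.087] -47.0
top [334.3 421.3] 112 [0.075 0.046 0.008] [0.061 0.117] -28.0
top [434.2 456.5] 79 [-0.023 -0.209  0.008] [0.018 0.17 ] -70.0
top [349.7 471.1] 99 [-0.053  0.01   0.008] [0.016 0.079] -71.0
side [12.   2.7] 164 [-0.631  1.787  0.008] [0.08  0.109] -4.0
side [367.  141.8] 700 [0.717 0.566 0.008] [0.054 0.301] -99.0
side [100.9 169.1] 233 [-0.006  0.473  0.008] [0.117 0.144] 18.0
side [ 44.4 165.9] 148 [-0.159  0.499  0.008] [0.15 0.04] -69.0
side [294.8 177.5
[... 372 characters left out ...]
11.5 255.8] 97 [-0.138  0.141  0.008] [0.07 0.02] -30.0
side [288.7 264.1] 401 [0.471 0.072 0.008] [0.066 0.045] -18.0
side [401.5 262. ] 94 [0.718 0.062 0.008] [0.034 0.025] -82.0
side [ 42.1 281.5] 416 [-0.049  0.054  0.008] [0.052 0.07 ] 7.0
side [369.3 289.5] 161 [ 0.635 -0.017  0.008] [0.027 0.053] 24.0
side [ 61.3 337.6] 370 [ 0.028 -0.104  0.008] [0.254 0.012] -68.0
side [296.9 309.6] 512 [ 0.481 -0.063  0.008] [0.044 0.068] 17.0
side [373.  338.5] 87 [ 0.622 -0.148  0.008] [0.022 0.019] -99.0
side [530.9 384.3] 263 [ 0.89  -0.275  0.008] [0.009 0.144] -1.0
side [360.7 447.9] 131 [ 0.567 -0.375  0.008] [0.021 0.02 ] -98.0
side [405.6 454.6] 134 [ 0.638 -0.392  0.008] [0.02 0.02] -56.0
```

View pics/c1.png

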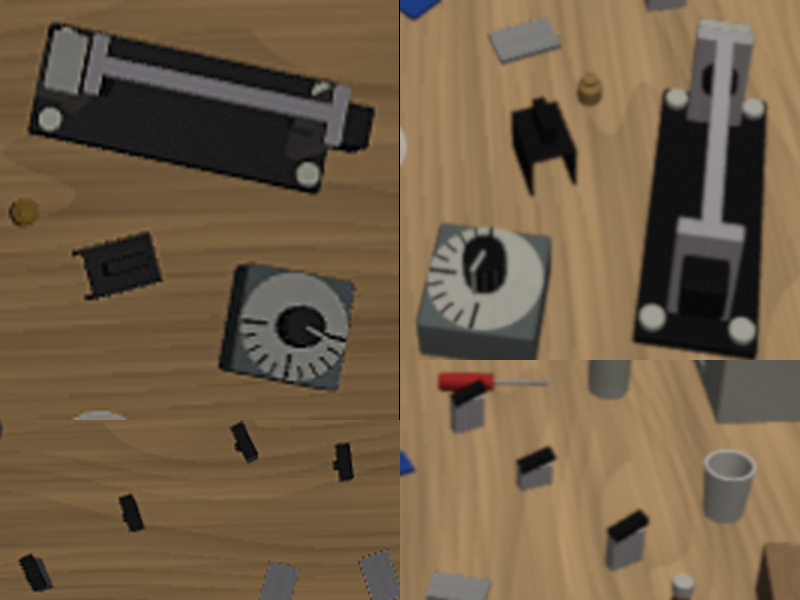

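The crops show the sleeve line pointing at tick 0, at about (489,280) in the top picture. They also show the bar, the shade with its fin at (429,259), and the four black rest heads. Both views put the two grey plates at the same spots, at z≈8 mm. Next I'll measure the sleeve, rests, shade and bar in more detail.

Run:
```python
from h import *
t=cv2.imread("pics/top0.png");s=cv2.imread("pics/side0.png")
for n in C: print(n,ray(n,[0,0])[0].round(3))
T=[(302,196),(352,206),(246,231),(198,261)];S=[(373,240),(369,284),(328,204),(293,173)]
o=[]
for n,im,L in(("top",t,T),("side",s,S)):
    row=[]
    for(u,v)in L:
        a=im[v-15:v+15,u-15:u+15].astype(float)
        a=np.clip(a*2.6,0,255).astype(np.uint8)
        row.append(cv2.resize(a,(200,200),interpolation=cv2.INTER_CUBIC))
        g=im.max(2)[v-16:v+16,u-16:u+16]; m=(g<45).astype(np.uint8)
        k,l,st,ce=cv2.connectedComponentsWithStats(m);i=1+st[1:,4].argmax()
        r=cv2.minAreaRect(np.argwhere(l==i)[:,::-1].astype(np.float32))
        print(n,(u,v),st[i,4],(ce[i]+[u-16,v-16]).round(2),"rect",np.round(r[1],1),round(r[2]),cv2.boxPoints(r).round(1).tolist())
    o.append(np.hstack(row))
cv2.imwrite("pics/c2.png",np.vstack(o))
# disc
for n,im,bb in(("top",t,(455,250,60,55)),("side",s,(235,395,80,80))):
    x,y,w,h=bb;H=cv2.cvtColor(im[y:y+h,x:x+w],cv2.COLOR_BGR2HSV)
    m=((H[...,1]<40)&(H[...,2]>135)).astype(np.uint8)
    m=cv2.morphologyEx(m,cv2.MORPH_CLOSE,np.ones((3,3)))
    k=max(cv2.findContours(m,0,1)[0],key=cv2.contourArea);hull=cv2.convexHull(k)
    e=cv2.fitEllipse(hull);c=np.array(e[0])+[x,y];print("disc",n,c,e[1],[plane(n,c,z)[0].round(4) for z in(.052,.055)])
    g=im[y:y+h,x:x+w].max(2);
```

```text
side [ 0.44  -0.884  0.899]
top [0.448 0.064 1.492]
top (302, 196) 131 [301.84 195.82] rect [19.2  8. ] 63 [[7.199999809265137, 9.399999618530273], [14.399999618530273, 5.800000190734863], [23.0, 23.0], [15.800000190734863, 26.600000381469727]]
top (352, 206) 130 [351.55 205.56] rect [17.6  8.6] 83 [[9.600000381469727, 7.400000095367432], [18.0, 6.400000095367432], [20.200000762939453, 23.799999237060547], [11.699999809265137, 24.899999618530273]]
top (246, 231) 127 [245.36 231.39] rect [17.7  7.9] 72 [[8.399999618530273, 9.199999809265137], [15.899999618530273, 6.699999809265137], [21.5, 23.5], [14.0, 26.0]]
top (198, 261) 149 [196.74 261.28] rect [18.6  9.7] 67 [[7.0, 9.600000381469727], [15.899999618530273, 5.800000190734863], [23.200000762939453, 22.899999618530273], [14.300000190734863, 26.700000762939453]]
side (373, 240) 142 [373.51 233.13] rect [ 7.5 19.7] 59 [[6.199999809265137, 11.100000381469727], [23.100000381469727, 0.8999999761581421], [27.0, 7.400000095367432], [10.100000381469727, 17.5]]
side (369, 284) 171 [368.66 279.77] rect [ 8.2 20.6] 72 [[4.699999809265137, 11.100000381469727], [24.200000762939453, 4.599999904632568], [26.799999237060547, 12.399999618530273], [7.300000190734863, 18.899999618530273]]
side (328, 204) 114 [327.16 200.05] rect [ 6.3 17.9] 63 [[5.599999904632568, 13.199999809265137], [21.600000381469727, 5.199999809265137], [24.399999618530273, 10.800000190734863], [8.399999618530273, 18.799999237060547]]
side (293, 173) 108 [293.5  166.33] rect [ 7.1 17.1] 60 [[7.199999809265137, 10.199999809265137], [22.0, 1.600000023841858], [25.600000381469727, 7.699999809265137], [10.800000190734863, 16.299999237060547]]Traceback (most recent call last):
  File "<stdin>", line 23, in <module>
ValueError: max() iterable argument is empty
```

View pics/c2.png

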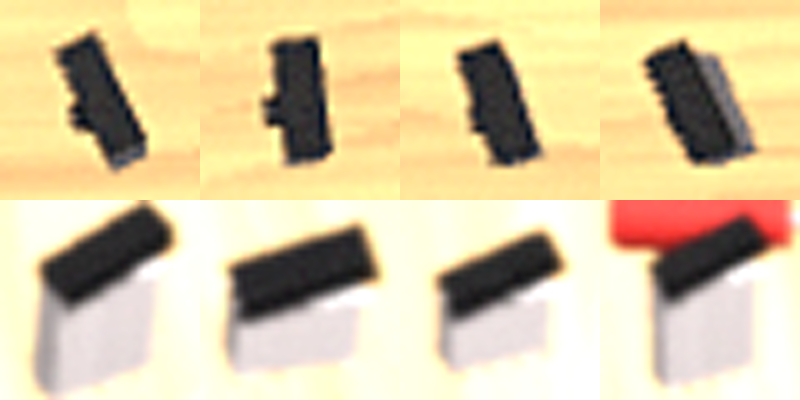

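Top row: the black heads of rests A, B, C and D, with a small nub on the +y side of A, B and C. Bottom row: the side views, where A and D are tall, B and C are low, and each rises to the right (+x).

Run:
```python
from h import *
t=cv2.imread("pics/top0.png");s=cv2.imread("pics/side0.png")
T=[(302,196),(352,206),(246,231),(198,261)];S=[(373.5,233.1),(368.7,279.8),(327.2,200),(293.5,166.3)]
print("sat/val",t[270,474],t[255:300:6,489].tolist())
for(u,v),sd,z,nm in zip(T,S,(.058,.042,.042,.058),"ABCD"):
    a=cv2.resize(t[v-16:v+16,u-16:u+16],None,fx=8,fy=8,interpolation=cv2.INTER_CUBIC).max(2)
    m=(a<62).astype(np.uint8);m=cv2.morphologyEx(m,cv2.MORPH_OPEN,cv2.getStructuringElement(cv2.MORPH_ELLIPSE,(47,47)))
    k=max(cv2.findContours(m,0,1)[0],key=cv2.contourArea);r=cv2.minAreaRect(k)
    px=lambda p:(np.array(p)+.5)/8-.5+[u-16,v-16]
    B=px(cv2.boxPoints(r));c=px(r[0])
    e=np.linalg.norm(B-np.roll(B,1,0),axis=1);j=e.argmax();e1=(B[j]+B[(j+1)%4])/2;e2=(B[j-1]+B[j-2])/2
    if e1[1]<e2[1]: e1,e2=e2,e1   # e1 low end
    P1=plane("top",e1,z-.006)[0];P2=plane("top",e2,z+.006)[0];d=P2-P1
    P=plane("top",c,z)[0];tt,g=tri(c,sd)
    print(nm,"c",P.round(4),"yaw",np.degrees(np.arctan2(d[1],d[0])).round(1),"len",np.hypot(d[0],d[1]).round(4),"wid",(e.min()*.0026).round(4),"tri",tt.round(4),g.round(4),"sideproj",proj("side",P)[0].round(1),sd)
for n,im,bb in(("top",t,(455,250,60,55)),("side",s,(235,395,80,80))):
    x,y,w,h=bb;a=cv2.resize(im[y:y+h,x:x+w],None,fx=4,fy=4,interpolation=cv2.INTER_CUBIC)
    g=cv2.cvtColor(a,cv2.COLOR_BGR2GRAY);th,m=cv2.threshold(g,125,255,0)
    k=np.vstack([c for c in cv2.findContours(m,0,1)[0] if cv2.contourArea(c)>400])
    e=cv2.fitEllipse(cv2.convexHull(k));c=(np.array(e[0])+.5)/4-.5+[x,y];print("disc",n,c.round(1),np.array(e[1])/4,[plane(n,c,z)[0].round(4) for z in(.052,.054)])
    m=((g<55)&(cv2.pointPolygonTest is not None)).astype(np.uint8)
    q,l,st,ce=cv2.connectedComponentsWithStats(m)
    for i in range(1,q):
        if st[i,4]>400: cc=(ce[i]+.5)/4-.5+[x,y];print("black",cc.round(1),st[i,:].tolist(),plane(n,cc,.086)[0].round(4))
```

```text
sat/val [108 113 114] [[61, 92, 115], [108, 111, 111], [104, 110, 110], [21, 21, 22], [25, 25, 27], [0, 0, 0], [111, 115, 117], [56, 56, 50]]
A c [0.6557 0.1139 0.058 ] yaw 24.4 len 0.0494 wid 0.0226 tri [0.6589 0.114  0.0506] 0.0042 sideproj [371.4 230.7] (373.5, 233.1)
B c [ 0.6296 -0.0132  0.042 ] yaw 4.9 len 0.0467 wid 0.0233 tri [ 0.6314 -0.0138  0.0335] 0.0016 sideproj [367.7 276.7] (368.7, 279.8)
C c [0.5712 0.2617 0.042 ] yaw 15.1 len 0.0467 wid 0.0224 tri [0.5724 0.2626 0.0351] 0.0012 sideproj [326.6 198. ] (327.2, 200)
D c [0.4977 0.3827 0.058 ] yaw 19.7 len 0.0479 wid 0.0277 tri [0.4982 0.3834 0.0548] 0.0008 sideproj [293.2 165.4] (293.5, 166.3)Traceback (most recent call last):
  File "<stdin>", line 19, in <module>
    return _nx.concatenate(arrs, 0, dtype=dtype, casting=casting)
           ~~~~~~~~~~~~~~~^^^^^^^^^^^^^^^^^^^^^^^^^^^^^^^^^^^^^^^
ValueError: need at least one array to concatenate
```

Run:
```python
from h import *
t=cv2.imread("pics/top0.png");s=cv2.imread("pics/side0.png")
T=[(302,196),(352,206),(246,231),(198,261)]
for(u,v),z,nm,ang in zip(T,(.058,.042,.042,.058),"ABCD",(64,84,72,66)):
    a=cv2.resize(t[v-16:v+16,u-16:u+16],None,fx=8,fy=8,interpolation=cv2.INTER_CUBIC).max(2)
    m=(a<62).astype(np.uint8)
    k=np.zeros((101,101),np.uint8);w=45*np.array([np.cos(np.radians(ang)),np.sin(np.radians(ang))])
    cv2.line(k,tuple((50-w).astype(int).tolist()),tuple((50+w).astype(int).tolist()),1,1)
    m=cv2.morphologyEx(m,cv2.MORPH_OPEN,k)
    c=max(cv2.findContours(m,0,1)[0],key=cv2.contourArea);r=cv2.minAreaRect(c)
    px=lambda p:(np.array(p)+.5)/8-.5+[u-16,v-16]
    B=px(cv2.boxPoints(r));e=np.linalg.norm(B-np.roll(B,1,0),axis=1);j=e.argmax()
    e1=(B[j]+B[(j+1)%4])/2;e2=(B[j-1]+B[j-2])/2
    if e1[1]<e2[1]: e1,e2=e2,e1
    d=(plane("top",e2,z+.006)-plane("top",e1,z-.006))[0]
    print(nm,plane("top",px(r[0]),z)[0].round(4),"yaw",np.degrees(np.arctan2(d[1],d[0])).round(1),(e*2.54).round(1)[:2])
for n,im,bb in(("top",t,(455,250,60,55)),("side",s,(235,395,80,80))):
    x,y,w,h=bb;a=cv2.resize(im[y:y+h,x:x+w],None,fx=4,fy=4,interpolation=cv2.INTER_CUBIC)
    g=cv2.cvtColor(a,cv2.COLOR_BGR2GRAY);print("pct",np.percentile(g,[5,20,40,60,80,95]))
    H=cv2.cvtColor(a,cv2.COLOR_BGR2HSV)
    m=((g>(100 if n=="top" else 130))&(H[...,1]<45)).astype(np.uint8)
    k=np.vstack([c for c in cv2.findContours(m,0,1)[0] if cv2.contourArea(c)>300])
    e=cv2.fitEllipse(cv2.convexHull(k));c=(np.array(e[0])+.5)/4-.5+[x,y];print("disc",n,c.round(1),np.array(e[1])/4,[plane(n,c,z)[0].round(4) for z in(.052,.054)])
    q,l,st,ce=cv2.connectedComponentsWithStats((g<45).astype(np.uint8))
    for i in range(1,q):
        if st[i,4]>400: cc=(ce[i]+.5)/4-.5+[x,y];print("black",cc.round(1),st[i,:].tolist(),plane(n,cc,.086)[0].round(4))
```

```text
A [0.6563 0.1116 0.058 ] yaw 24.4 [51.4 16.6]
B [ 0.6293 -0.0156  0.042 ] yaw 4.7 [48.  18.1]
C [0.5711 0.2603 0.042 ] yaw 14.9 [47.5 18.7]
D [0.4972 0.3817 0.058 ] yaw 20.5 [50.2 24.4]
pct [ 23.  66.  89.  94. 103. 115.]
disc top [487.6 278.5] [35.13743591 35.96450424] [array([ 0.4322, -0.3542,  0.052 ]), array([ 0.4322, -0.3537,  0.054 ])]
black [467.4 275.7] [32, 34, 40, 141, 2329] [ 0.4411 -0.2941  0.086 ]
black [490.  278.6] [108, 89, 93, 55, 2733] [ 0.4322 -0.3502  0.086 ]
pct [ 26.  61. 113. 128. 141. 155.]
disc side [277.2 428.9] [50.43716049 57.56997681] [array([ 0.4327, -0.3566,  0.052 ]), array([ 0.4327, -0.3578,  0.054 ])]
black [277.6 421.3] [128, 51, 82, 113, 6356] [ 0.434  -0.3646  0.086 ]
```

```bash
cat > go.py <<'E'
# usage: go.py x y z yaw tilt open [n]   -> rows to reach that TCP pose
import sys; from h import *
from scipy.spatial.transform import Rotation as R, Slerp
def pose(yaw,tilt):
    c,s=np.cos(np.radians(yaw)),np.sin(np.radians(yaw))
    return R.from_matrix(np.c_[[c,s,0],[s,-c,0],[0,0,-1.]])*R.from_euler("y",tilt,degrees=True)
def show(st):
    r=R.from_rotvec(st["tcp_rot"]);x=r.as_matrix()[:,0]
    print("t",round(st["time"],2),"tcp",st["tool_pos"].round(4),"yaw",np.degrees(np.arctan2(x[1],x[0])).round(1),"zdir",r.as_matrix()[:,2].round(3),"q",np.degrees(st["q"]).round(0),"w",round(st["width"]*8.54,2),"F",st["wrist_force"].round(1),"g",round(st["grip_force"],1))
if __name__=="__main__":
    a=[float(v) for v in sys.argv[1:]]
    st=read_state();show(st)
    if len(a)>=6:
        p0=st["tool_pos"];r0=R.from_rotvec(st["tcp_rot"]);p1=np.array(a[:3]);r1=pose(a[3],a[4])
        dv=(r0.inv()*r1).as_rotvec(degrees=True)
        n=int(a[6]) if len(a)>6 else max(1,int(np.ceil(max(np.linalg.norm(p1-p0)/.06,np.linalg.norm(dv)/10.5))))
        rs=r0;print("total mm",((p1-p0)*1000).round(1),"turn",dv.round(1),"rows",n)
        for i in range(n):
            sh=rs.inv().apply((p1-p0)/n)*100
            print(", ".join(f"{v:.2f}" for v in [a[5],*sh,*(dv/n)])+",")
            rs=rs*R.from_rotvec(dv/n,degrees=True)
E
python3 go.py 0.4325 -0.355 0.15 145 0 8.5
```

```text
t 0.1 tcp [ 0.2425 -0.6292  0.238 ] yaw 21.1 zdir [-0.001  0.002 -1.   ] q [-71.  15.  92.   0.  73.  -2.] w 8.58 F [-0.2  0.4  0.9] g 0.0
total mm [190.  274.2 -88. ] turn [-1.000e-01 -1.000e-01 -1.239e+02] rows 12
8.50, 2.30, -1.56, 0.74, -0.01, -0.01, -10.33,
8.50, 2.54, -1.12, 0.74, -0.01, -0.01, -10.33,
8.50, 2.70, -0.65, 0.74, -0.01, -0.01, -10.33,
8.50, 2.78, -0.16, 0.74, -0.01, -0.01, -10.33,
8.50, 2.76, 0.34, 0.73, -0.01, -0.01, -10.33,
8.50, 2.65, 0.83, 0.73, -0.01, -0.01, -10.33,
8.50, 2.46, 1.30, 0.73, -0.01, -0.01, -10.33,
8.50, 2.19, 1.72, 0.73, -0.01, -0.01, -10.33,
8.50, 1.85, 2.08, 0.73, -0.01, -0.01, -10.33,
8.50, 1.44, 2.38, 0.73, -0.01, -0.01, -10.33,
8.50, 0.99, 2.60, 0.73, -0.01, -0.01, -10.33,
8.50, 0.51, 2.73, 0.73, -0.01, -0.01, -10.33,
```

>>> move_arm(series=[8.5, 2.3, -1.55, 0, 0, 0, -10.3, 8.5, 2.55, -1.1, 0, 0, 0, -10.3, 8.5, 2.7, -0.65, 0, 0, 0, -10.3, 8.5, 2.8, -0.15, 0, 0, 0, -10.3, 8.5, 2.75, 0.35, 0, 0, 0, -10.3])

```text
time: 0.72
tool_pos: [0.3227, -0.5148, 0.2386]
tcp_rot: [-2.526, -1.866, -0.0]
wrist_force: [0.6, -0.1, 0.4]
width: 0.998
grip_force: 0.0
```

>>> move_arm(series=[8.5, 2.65, 0.85, 0.6, 0, 0, -10.3, 8.5, 2.45, 1.3, 0.6, 0, 0, -10.3, 8.5, 2.2, 1.7, 0.6, 0, 0, -10.3, 8.5, 1.85, 2.1, 1.5, 0, 0, -10.3, 8.5, 1.45, 2.4, 1.5, 0, 0, -10.3])

```text
time: 1.35
tool_pos: [0.4027, -0.4008, 0.1906]
tcp_rot: [-1.465, -2.779, -0.0]
wrist_force: [0.4, 0.4, -0.1]
width: 0.994
grip_force: 0.0
```

>>> move_arm(series=[8.5, 1.0, 2.6, 1.5, 0, 0, -10.3, 8.5, 0.5, 2.75, 1.5, 0, 0, -10.3, 8.5, 0, 0, 0, 0, 0, 0])

```text
time: 1.72
tool_pos: [0.4341, -0.3537, 0.1592]
tcp_rot: [-0.949, -2.991, -0.003]
wrist_force: [-0.1, -0.0, -0.8]
width: 0.995
grip_force: 0.0
```

```bash
python3 go.py 0.4325 -0.355 0.066 145 0 8.5
```

```text
t 1.73 tcp [ 0.4341 -0.3537  0.1592] yaw 144.8 zdir [-0.003  0.003 -1.   ] q [-42.   7. 111.   0.  63. -97.] w 8.49 F [-0.1 -0.  -0.8] g 0.0
total mm [ -1.6  -1.3 -93.2] turn [ 0.  -0.2 -0.2] rows 2
8.50, 0.01, -0.10, 4.66, 0.02, -0.12, -0.11,
8.50, 0.02, -0.10, 4.66, 0.02, -0.12, -0.11,
```

>>> move_arm(series=[8.5, 0, -0.2, 4.7, 0, 0, 0, 8.5, 0, 0, 4.6, 0, 0, 0, 8.5, 0, 0, 0, 0, 0, 0])

```text
time: 2.1
tool_pos: [0.43, -0.3558, 0.0647]
tcp_rot: [-0.954, -2.985, -0.005]
wrist_force: [0.2, -0.0, 0.5]
width: 0.991
grip_force: 0.0
```

>>> move_arm(series=[2.5, 0, 0, 0, 0, 0, 0, 2.5, 0, 0, 0, 0, 0, 0, 2.5, 0, 0, 0, 0, 0, 0, 2.5, 0, 0, 0, 0, 0, 0, 2.5, 0, 0, 0, 0, 0, 0], grip_force=50)

```text
time: 2.72
tool_pos: [0.4355, -0.3579, 0.0711]
tcp_rot: [0.953, 2.989, 0.001]
wrist_force: [1.5, 5.1, 6.2]
width: 0.387
grip_force: 49.5
```

```bash
python3 go.py
```

```text
t 2.73 tcp [ 0.4355 -0.3579  0.0711] yaw 144.6 zdir [ 0.004 -0.001 -1.   ] q [-42.  12. 115.   0.  53. -97.] w 3.31 F [1.5 5.1 6.2] g 49.5
```

>>> move_arm(series=[2.5, 0, 0, -0.3, 0, 0, 10.5, 2.5, 0, 0, 0, 0, 0, 10.5, 2.5, 0, 0, 0, 0, 0, 10.5, 2.5, 0, 0, 0, 0, 0, 10.5, 2.5, 0, 0, 0, 0, 0, 10.5])

```text
time: 3.35
tool_pos: [0.4321, -0.3595, 0.0712]
tcp_rot: [2.184, 2.257, -0.006]
wrist_force: [-5.4, -7.8, -5.5]
width: 0.38
grip_force: 53.1
```

```bash
python3 go.py
python3 - <<'E'
from h import *
o=np.hstack([crop(grab("top"),450,240,80,75,5),crop(grab("side"),230,380,80,75,5)])
cv2.imwrite("pics/s1.png",o)
E
```

```text
t 3.35 tcp [ 0.4321 -0.3595  0.0712] yaw 91.9 zdir [-0.002 -0.003 -1.   ] q [-42.  12. 115.  -0.  53. -44.] w 3.24 F [-5.4 -7.8 -5.5] g 53.1
```

View pics/s1.png

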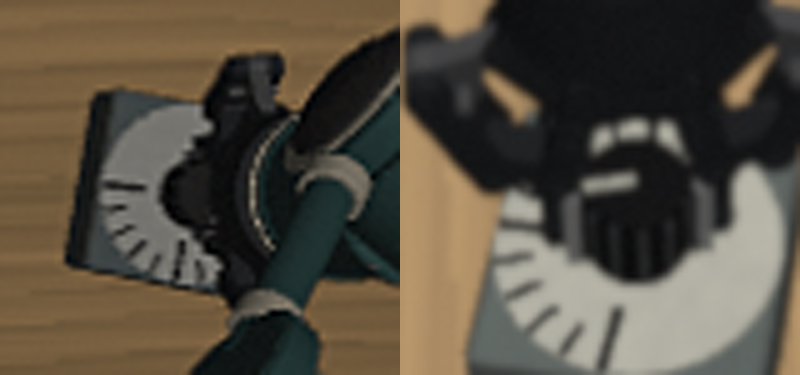

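The view shows the sleeve gripped, with its white line running from (277,416) to (267,417.4) in the side picture, so it now points roughly at −x. I'll turn that into an angle.

Run:
```python
from h import *
P=plane("side",[[277,416],[267,417.4]],.086);d=P[1]-P[0];print(P,np.degrees(np.arctan2(d[1],d[0])))
c=np.array([.4335,-.357])
# tick 0 (side), tick 5 side, tick10 top
for n,uv in(("side",[(230+210/5,380+340/5)]),("side",[(230+115/5,380+217/5)]),("top",[(450+125/5,240+187/5)]),("top",[(450+180/5,240+262/5)])):
    p=plane(n,uv,.053)[0];print(n,p.round(3),np.degrees(np.arctan2(p[1]-c[1],p[0]-c[0])).round(1))
```

```text
[[ 0.43340321 -0.35520345  0.086     ]
 [ 0.41790114 -0.35653975  0.086     ]] -175.07322440116582
side [ 0.424 -0.39   0.053] -106.9
side [ 0.395 -0.344  0.053] 162.1
top [ 0.436 -0.322  0.053] 86.0
top [ 0.397 -0.348  0.053] 166.3
```

>>> move_arm(series=[2.5, 0, 0, 0, 0, 0, 10.5, 2.5, 0, 0, 0, 0, 0, 10.5, 2.5, 0, 0, 0, 0, 0, 10.5, 2.5, 0, 0, 0, 0, 0, 10.5, 2.5, 0, 0, 0, 0, 0, 10.5])

```text
time: 4.08
tool_pos: [0.4286, -0.358, 0.0712]
tcp_rot: [-2.954, -1.058, 0.013]
wrist_force: [-15.4, -2.1, 5.2]
width: 0.375
grip_force: 54.2
```

>>> move_arm(series=[2.5, 0, 0, 0, 0, 0, 10.5, 2.5, 0, 0, 0, 0, 0, 10.5, 2.5, 0, 0, 0, 0, 0, 10.5, 2.5, 0, 0, 0, 0, 0, 10.5, 2.5, 0, 0, 0, 0, 0, 9])

```text
time: 4.7
tool_pos: [0.4276, -0.3543, 0.0711]
tcp_rot: [-3.119, 0.317, 0.02]
wrist_force: [-17.2, 10.2, 12.5]
width: 0.383
grip_force: 48.5
```

>>> move_arm(series=[2.5, 0, 0, 0, 0, 0, 0, 2.5, 0, 0, 0, 0, 0, 0])

```text
time: 4.95
tool_pos: [0.4276, -0.3543, 0.0711]
tcp_rot: [-3.12, 0.308, 0.02]
wrist_force: [-16.4, 7.9, 11.9]
width: 0.379
grip_force: 48.8
```

```bash
python3 go.py
python3 - <<'E'
from h import *
o=np.hstack([crop(grab("top"),450,240,80,75,5),crop(grab("side"),230,380,80,75,5)])
cv2.imwrite("pics/s2.png",o)
E
```

```text
t 4.95 tcp [ 0.4276 -0.3543  0.0711] yaw -11.3 zdir [-0.012  0.008 -1.   ] q [-42.  12. 115.  -0.  54.  59.] w 3.24 F [-16.4   7.9  11.9] g 48.8
```

View pics/s2.png

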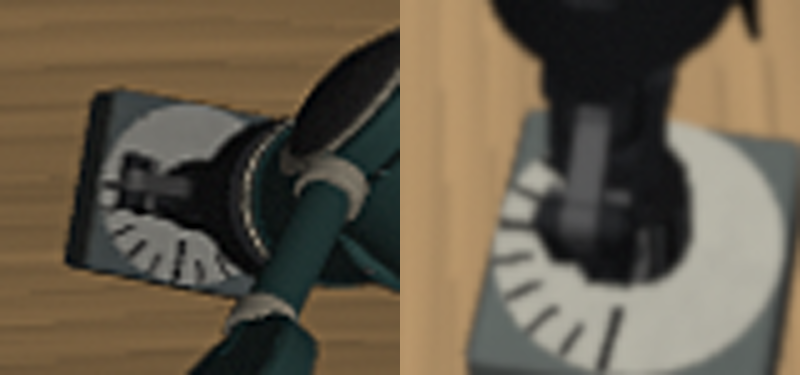

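>>> move_arm(series=[2.5, 0, 0, 0, 0, 0, 4, 2.5, 0, 0, 0, 0, 0, 0, 2.5, 0, 0, 0, 0, 0, 0])

```text
time: 5.42
tool_pos: [0.4276, -0.354, 0.0711]
tcp_rot: [-3.107, 0.416, 0.02]
wrist_force: [-15.9, 8.3, 13.4]
width: 0.381
grip_force: 48.8
```

```bash
python3 go.py; python3 -c "
from h import *;print(read_state()['torque'])"
```

```text
t 5.42 tcp [ 0.4276 -0.354   0.0711] yaw -15.3 zdir [-0.012  0.008 -1.   ] q [-42.  12. 115.  -0.  54.  63.] w 3.26 F [-15.9   8.3  13.4] g 48.8
[1.44055393 2.55341386 0.17391175]
```

>>> move_arm(series=[2.5, 0, 0, 0, 0, 0, -10.5, 2.5, 0, 0, 0, 0, 0, -10.5, 2.5, 0, 0, 0, 0, 0, -10.5, 2.5, 0, 0, 0, 0, 0, -10.5, 2.5, 0, 0, 0, 0, 0, -10.5])

```text
time: 6.05
tool_pos: [0.4284, -0.3578, 0.0711]
tcp_rot: [-2.971, -1.011, 0.013]
wrist_force: [-14.0, -4.5, 2.9]
width: 0.379
grip_force: 49.3
```

>>> move_arm(series=[2.5, 0, 0, 0, 0, 0, -10, 2.5, 0, 0, 0, 0, 0, -10, 2.5, 0, 0, 0, 0, 0, 0, 2.5, 0, 0, 0, 0, 0, 0])

```text
time: 6.55
tool_pos: [0.4296, -0.3588, 0.0712]
tcp_rot: [-2.755, -1.504, 0.01]
wrist_force: [-11.7, -6.0, -0.6]
width: 0.375
grip_force: 49.6
```

```bash
python3 go.py
python3 - <<'E'
from h import *
o=np.hstack([crop(grab("top"),450,240,80,75,5),crop(grab("side"),230,380,80,75,5)])
cv2.imwrite("pics/s3.png",o)
E
```

```text
t 6.55 tcp [ 0.4296 -0.3588  0.0712] yaw 57.3 zdir [-0.007 -0.001 -1.   ] q [-42.  12. 115.  -0.  53.  -9.] w 3.2 F [-11.7  -6.   -0.6] g 49.6
```

View pics/s3.png

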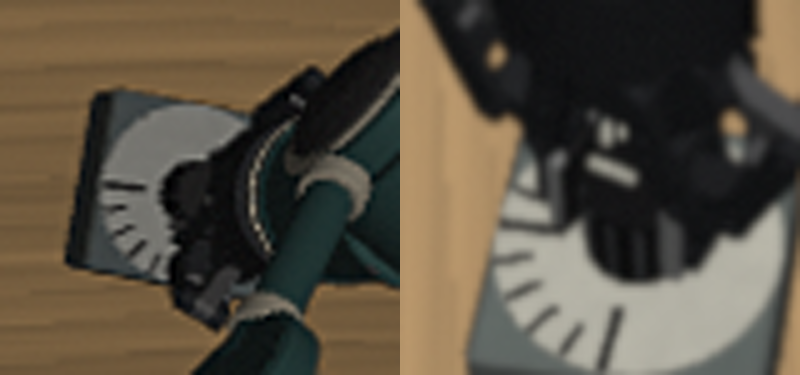

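The line now runs from (277.2,416) to (267.6,412.4) in the side picture. That points to −x and slightly +y, which is near 6.

Run:
```python
from h import *
P=plane("side",[[277.2,416],[267.6,412.4]],.086);d=P[1]-P[0];print(np.degrees(np.arctan2(d[1],d[0])))
s=cv2.imread("pics/s3.png");a=cv2.imread("pics/s1.png")
for im in(a,s):
    g=im[:,400:].min(2)[150:200,175:245];ys,xs=np.nonzero(g>105)
    l=cv2.fitLine(np.c_[xs,ys].astype(np.float32),2,0,.01,.01).ravel();x0=l[2]+175;y0=l[3]+150
    p=[[230+(x0+k*l[0]*20)/5,380+(y0+k*l[1]*20)/5] for k in(-1,1)]
    P=plane("side",p,.086);d=P[1]-P[0];print(len(xs),np.degrees(np.arctan2(d[1],d[0])))
# housing edges / tick0 & tick10 angles from original pictures, 5-tick
```

```text
152.80913687980305
496 5.3042449578787005
475 -29.40545194776235
```

Run:
```python
from h import *
from scipy.signal import find_peaks
for n,c in(("top",(.4322,-.3540)),("side",(.4327,-.3572))):
    im=cv2.imread(f"pics/{n}0.png").max(2).astype(np.float32)
    th=np.arange(-180,180,1.)
    prof=np.zeros(len(th))
    for r in np.arange(.030,.042,.001):
        P=np.c_[c[0]+r*np.cos(np.radians(th)),c[1]+r*np.sin(np.radians(th)),np.full(len(th),.053)]
        uv=proj(n,P).astype(np.float32)
        prof+=cv2.remap(im,uv[None,:,0],uv[None,:,1],cv2.INTER_LINEAR)[0]
    q=-np.r_[prof,prof];pk,pr=find_peaks(q,prominence=90)
    print(n,[(int(th[p%360]),int(v)) for p,v in zip(pk,pr["prominences"]) if 100<=p<460])
```

```text
top [(82, 1089), (98, 615), (116, 561), (133, 634), (150, 436), (167, 922), (-177, 464), (-159, 558), (-141, 511), (-124, 639), (-107, 1146)]
side [(82, 1703), (98, 124), (114, 138), (131, 341), (148, 477), (164, 1048), (-178, 516), (-161, 649), (-143, 644), (-125, 720), (-107, 1122)]
```

The line sits at 150.6° against tick 6 at 148–150°, so the sleeve is at 6. It also went past 10 on the way. I'll release now.

>>> move_arm(series=[6, 0, 0, 0, 0, 0, 0, 6, 0, 0, 0, 0, 0, 0, 6, 0, 0, 0, 0, 0, 0, 6, 0, 0, -6, 0, 0, 0, 6, 0, 0, -6, 0, 0, 0])

```text
time: 7.28
tool_pos: [0.4331, -0.357, 0.1919]
tcp_rot: [-2.757, -1.503, 0.001]
wrist_force: [0.1, -1.2, 0.1]
width: 0.706
grip_force: 0.0
```

```bash
python3 go.py .480 -.061 .10 17 0 6.5
```

```text
t 7.28 tcp [ 0.4331 -0.357   0.1919] yaw 57.2 zdir [-0.001  0.001 -1.   ] q [-42.   5. 109.   0.  66.  -9.] w 6.03 F [ 0.1 -1.2  0.1] g 0.0
total mm [ 46.9 296.  -91.9] turn [-0.1  0.  40.2] rows 6
6.50, 4.57, -2.01, 1.54, -0.02, 0.00, 6.70,
6.50, 4.30, -2.53, 1.54, -0.02, 0.00, 6.70,
6.50, 3.98, -3.02, 1.54, -0.02, 0.00, 6.70,
6.50, 3.60, -3.46, 1.54, -0.02, 0.00, 6.70,
6.50, 3.17, -3.86, 1.53, -0.02, 0.00, 6.70,
6.50, 2.70, -4.20, 1.53, -0.02, 0.00, 6.70,
```

>>> move_arm(series=[6.5, 4.6, -2.0, 0.5, 0, 0, 6.7, 6.5, 4.3, -2.5, 0.5, 0, 0, 6.7, 6.5, 4.0, -3.0, 1.0, 0, 0, 6.7, 6.5, 3.6, -3.45, 2, 0, 0, 6.7, 6.5, 3.15, -3.85, 2.5, 0, 0, 6.7])

```text
time: 7.9
tool_pos: [0.4746, -0.11, 0.127]
tcp_rot: [3.075, 0.638, 0.005]
wrist_force: [1.0, 1.1, -0.3]
width: 0.76
grip_force: 0.0
```

>>> move_arm(series=[6.5, 2.7, -4.2, 2.5, 0, 0, 6.7, 6.5, 0, 0, 0, 0, 0, 0])

```text
time: 8.15
tool_pos: [0.4796, -0.0588, 0.0993]
tcp_rot: [-3.104, -0.471, 0.006]
wrist_force: [-0.5, -0.5, -0.3]
width: 0.761
grip_force: 0.0
```

```bash
python3 - <<'E'
from h import *
t=grab("top");s=grab("side")
cv2.imwrite("pics/top1.png",t);cv2.imwrite("pics/side1.png",s)
o=np.zeros((600,800,3),np.uint8);o[:300,:400]=cv2.resize(t,(400,300));o[:300,400:]=cv2.resize(s,(400,300))
o[300:,:400]=crop(t,440,230,100,75,4);o[300:,400:]=crop(s,230,380,100,75,4);cv2.imwrite("pics/v1.png",o)
E
python3 go.py .480 -.061 .012 17 0 6.5
```

```text
t 8.25 tcp [ 0.4814 -0.0617  0.1014] yaw 17.2 zdir [ 0. -0. -1.] q [-10.   2. 122.  -0.  55.  63.] w 6.53 F [-0.4 -0.   0.1] g 0.0
total mm [ -1.4   0.7 -89.4] turn [0.  0.  0.2] rows 2
6.50, -0.06, -0.06, 4.47, 0.01, 0.00, 0.08,
6.50, -0.06, -0.06, 4.47, 0.01, 0.00, 0.08,
```

View pics/v1.png

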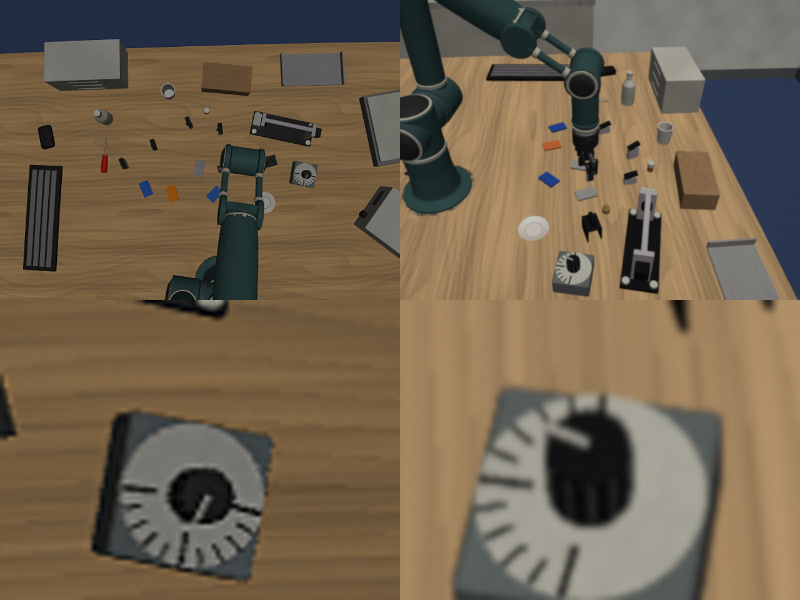

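The two grey plates are still where they were, and nothing was hidden under the arm. The sleeve line runs toward tick 6, and I'll measure its angle.

Run:
```python
from h import *
for n,bb in(("top",(482,270,18,18)),("side",(266,405,16,16))):
    x,y,w,h=bb;im=cv2.imread(f"pics/{n}1.png");g=cv2.resize(im[y:y+h,x:x+w],None,fx=6,fy=6,interpolation=cv2.INTER_CUBIC).min(2)
    q,l,st,ce=cv2.connectedComponentsWithStats((g>(62 if n=="top" else 90)).astype(np.uint8))
    for i in range(1,q):
        if st[i,4]<60: continue
        ys,xs=np.nonzero(l==i)
        L=cv2.fitLine(np.c_[xs,ys].astype(np.float32),2,0,.01,.01).ravel()
        p=[[(L[2]+k*L[0]*20)/6+x,(L[3]+k*L[1]*20)/6+y] for k in(-1,1)]
        P=plane(n,p,.086);d=P[1]-P[0];print(n,st[i].tolist(),P.mean(0).round(3),np.degrees(np.arctan2(d[1],d[0])).round(1))
```

```text
top [0, 0, 108, 67, 2633] [ 0.446 -0.356  0.086] -101.1
top [0, 52, 108, 56, 2673] [ 0.416 -0.352  0.086] -91.5
side [0, 0, 83, 69, 2905] [ 0.425 -0.343  0.086] 32.7
```

Run:
```python
from h import *
for n in("top","side"):
  for c in((.4330,-.3565),(.4325,-.3545)):
    im=cv2.imread(f"pics/{n}1.png").min(2).astype(np.float32);th=np.arange(100,220,1.);out=[]
    for r in(.007,.009,.011,.013):
        P=np.c_[c[0]+r*np.cos(np.radians(th)),c[1]+r*np.sin(np.radians(th)),np.full(len(th),.086)]
        uv=proj(n,P).astype(np.float32);v=cv2.remap(im,uv[None,:,0],uv[None,:,1],cv2.INTER_CUBIC)[0]
        k=v.argmax();w=np.clip(v[max(0,k-15):k+16]-40,0,None);tt=th[max(0,k-15):k+16];out.append(((w*tt).sum()/w.sum()).round(1))
        a=np.radians(out[-1]);out[-1]=(float(out[-1]),int(v[k]),(float((c[0]+r*np.cos(a)).round(4)),float((c[1]+r*np.sin(a)).round(4))))
    Q=np.array([o[2] for o in out]);d=Q[-1]-Q[0];print(n,c,[o[:2] for o in out],"dir",np.degrees(np.arctan2(d[1],d[0])).round(1))
```

```text
top (0.433, -0.3565) [(138.3, 99), (139.7, 119), (143.5, 104), (144.4, 104)] dir 151.8
top (0.4325, -0.3545) [(149.0, 116), (151.1, 111), (151.5, 100), (150.6, 120)] dir 152.2
side (0.433, -0.3565) [(133.8, 123), (136.3, 123), (140.0, 124), (141.6, 124)] dir 150.9
side (0.4325, -0.3545) [(145.1, 123), (147.7, 124), (147.9, 125), (148.6, 123)] dir 152.6
```

>>> move_arm(series=[5.4, -0.1, -0.1, 4.4, 0, 0, 0, 5.4, 0, -0.1, 4.4, 0, 0, 0, 5.4, 0, 0, 0.2, 0, 0, 0, 5.4, 0, 0, 0, 0, 0, 0])

```text
time: 8.75
tool_pos: [0.481, -0.0617, 0.0128]
tcp_rot: [3.107, 0.462, 0.003]
wrist_force: [-0.2, 0.3, -0.8]
width: 0.633
grip_force: 0.0
```

```bash
python3 go.py .480 -.060 .010 17 0 5.2 1
```

```text
t 8.75 tcp [ 0.481  -0.0617  0.0128] yaw 16.9 zdir [ 0.002 -0.    -1.   ] q [-10.  10. 126.  -0.  45.  63.] w 5.4 F [-0.2  0.3 -0.8] g 0.0
total mm [-1.   1.7 -2.8] turn [ 0.1 -0.1 -0.1] rows 1
5.20, -0.05, -0.19, 0.28, 0.06, -0.10, -0.09,
```

>>> move_arm(series=[5.2, 0, -0.15, 0.4, 0, 0, 0, 5.2, 0, 0, 0, 0, 0, 0])

```text
time: 9.0
tool_pos: [0.4803, -0.0594, 0.0085]
tcp_rot: [3.107, 0.463, 0.004]
wrist_force: [0.2, -0.4, 0.7]
width: 0.608
grip_force: 0.0
```

>>> move_arm(series=[5.2, 0, 0, 0.4, 0, 0, 0, 5.2, 0, 0, 0, 0, 0, 0])

```text
time: 9.25
tool_pos: [0.4803, -0.0593, 0.0046]
tcp_rot: [3.106, 0.464, 0.003]
wrist_force: [-1.6, -1.1, 8.8]
width: 0.611
grip_force: 4.1
```

>>> move_arm(series=[5.2, 0, 0, -0.2, 0, 0, 0, 3.6, 0, 0, 0, 0, 0, 0, 3.6, 0, 0, 0, 0, 0, 0, 3.6, 0, 0, 0, 0, 0, 0, 3.6, 0, 0, 0, 0, 0, 0], grip_force=60)

```text
time: 9.88
tool_pos: [0.4804, -0.0593, 0.0069]
tcp_rot: [3.106, 0.464, 0.003]
wrist_force: [-2.9, -0.6, 12.2]
width: 0.45
grip_force: 64.2
```

```bash
python3 go.py .6293 -.0156 .11 4.7 0 3.6
```

```text
t 9.88 tcp [ 0.4804 -0.0593  0.0069] yaw 17.0 zdir [ 0.002 -0.    -1.   ] q [-10.  10. 126.  -0.  44.  63.] w 3.85 F [-2.9 -0.6 12.2] g 64.2
total mm [148.9  43.7 103.1] turn [ 0.  -0.1 12.3] rows 4
3.60, 3.88, 0.04, -2.57, 0.01, -0.02, 3.07,
3.60, 3.88, -0.16, -2.57, 0.01, -0.02, 3.07,
3.60, 3.86, -0.37, -2.58, 0.01, -0.02, 3.07,
3.60, 3.84, -0.58, -2.58, 0.01, -0.02, 3.07,
```

>>> move_arm(series=[3.6, 0, 0, -5, 0, 0, 0, 3.6, 0, 0, -6, 0, 0, 0, 3.6, 0, 0, 0, 0, 0, 0])

```text
time: 10.25
tool_pos: [0.4837, -0.0598, 0.1206]
tcp_rot: [3.104, 0.463, 0.017]
wrist_force: [0.1, 0.3, -1.3]
width: 0.448
grip_force: 61.5
```

```bash
python3 go.py .6293 -.0156 .11 4.7 15 3.6 4
python3 - <<'E'
from h import *
t=grab("top");s=grab("side");cv2.imwrite("pics/side2.png",s)
o=np.hstack([crop(s,250,230,100,100,4),crop(t,300,200,100,100,4)]);cv2.imwrite("pics/v2.png",o)
E
```

```text
t 10.25 tcp [ 0.4837 -0.0598  0.1206] yaw 17.0 zdir [ 0.011 -0.002 -1.   ] q [-10.   1. 122.  -0.  57.  63.] w 3.82 F [ 0.1  0.3 -1.3] g 61.5
total mm [145.6  44.2 -10.6] turn [-1.4 14.3 12.2] rows 4
3.60, 3.80, 0.00, 0.30, -0.34, 3.58, 3.06,
3.60, 3.77, -0.20, 0.54, -0.34, 3.58, 3.06,
3.60, 3.71, -0.40, 0.77, -0.34, 3.58, 3.06,
3.60, 3.63, -0.61, 1.00, -0.34, 3.58, 3.06,
```

View pics/v2.png

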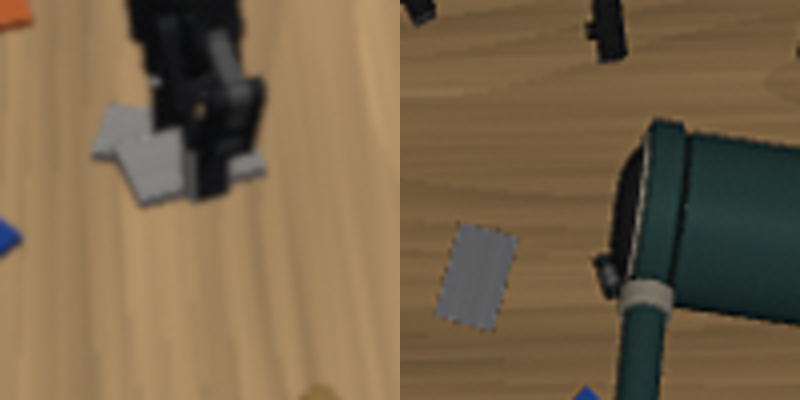

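Run:
```python
from h import *
P=plane("side",[[285,281.3],[316.3,272.5]],.1137);print(P,P.mean(0),np.linalg.norm(P[1]-P[0]),np.degrees(np.arctan2(*(P[1]-P[0])[1::-1])))
m=P.mean(0);a=np.radians(17);print("centre",m[:2]+.02*np.array([-np.sin(a),np.cos(a)]))
```

```text
[[ 0.45804856 -0.08748028  0.1137    ]
 [ 0.51811603 -0.06796408  0.1137    ]] [ 0.4880823  -0.07772218  0.1137    ] 0.06315839442058173 17.99921456507355
centre [ 0.48223486 -0.05859608]
```

```bash
python3 go.py .6165 -.0165 .087 4.7 15 3.6 4
```

```text
t 10.35 tcp [ 0.4794 -0.0591  0.1156] yaw 17.0 zdir [ 0.001 -0.    -1.   ] q [-10.   1. 122.  -0.  57.  63.] w 3.82 F [ 0.1  0.3 -0.1] g 61.5
total mm [137.1  42.6 -28.6] turn [-1.6 14.9 12.2] rows 4
3.60, 3.59, -0.02, 0.72, -0.40, 3.72, 3.05,
3.60, 3.53, -0.21, 0.95, -0.40, 3.72, 3.05,
3.60, 3.44, -0.41, 1.17, -0.40, 3.72, 3.05,
3.60, 3.33, -0.60, 1.39, -0.40, 3.72, 3.05,
```

>>> move_arm(series=[3.6, 3.6, 0, 0.7, -0.4, 3.7, 3.05, 3.6, 3.55, -0.2, 0.95, -0.4, 3.7, 3.05, 3.6, 3.45, -0.4, 1.15, -0.4, 3.75, 3.05, 3.6, 3.35, -0.6, 1.4, -0.4, 3.75, 3.05, 3.6, 0, 0, 0, 0, 0, 0])

```text
time: 10.98
tool_pos: [0.6149, -0.0158, 0.0828]
tcp_rot: [-3.102, -0.129, -0.397]
wrist_force: [0.1, -0.7, -1.1]
width: 0.444
grip_force: 61.4
```

>>> move_arm(series=[3.6, 0, 0, 0, 0, 0, 0])

```text
time: 11.1
tool_pos: [0.6146, -0.0166, 0.0844]
tcp_rot: [-3.102, -0.129, -0.399]
wrist_force: [0.1, -0.5, -0.8]
width: 0.448
grip_force: 61.4
```

```bash
python3 go.py .6269 -.0157 .051 4.7 15 3.6 1
python3 - <<'E'
from h import *
t=grab("top");s=grab("side");cv2.imwrite("pics/side3.png",s)
o=np.hstack([crop(s,320,230,80,80,5),crop(t,310,160,80,80,5)]);cv2.imwrite("pics/v3.png",o)
E
```

```text
t 11.1 tcp [ 0.6146 -0.0166  0.0844] yaw 4.7 zdir [ 0.252  0.021 -0.967] q [ -5.   9. 118.   4.  38.  77.] w 3.83 F [ 0.1 -0.5 -0.8] g 61.4
total mm [ 12.3   0.9 -33.4] turn [-0.   0.3  0. ] rows 1
3.60, 0.35, 0.02, 3.54, -0.04, 0.35, 0.04,
```

View pics/v3.png

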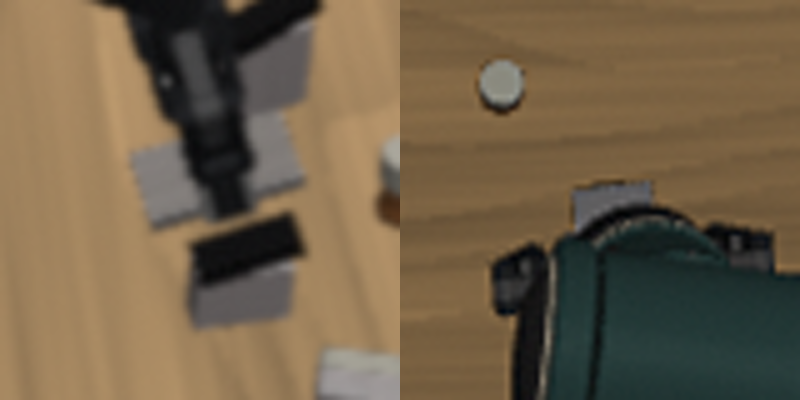

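Run:
```python
from h import *; from go import pose
R=pose(4.7,15);p=np.array([.6146,-.0166,.0844])
B=lambda x,y,z:p+R.apply([x,y,z])
print(proj("side",[B(-.032,.02,.007),B(.032,.02,.007)]),"seen (350.4,275.4),(380.6,266.6)")
print(proj("top",[B(.032,0,-.001)]),"seen 352.4,197.4")
```

```text
[[349.46064445 276.86490447]
 [380.3662416  267.56079553]] seen (350.4,275.4),(380.6,266.6)
[[352.15694372 196.85939204]] seen 352.4,197.4
```

>>> move_arm(series=[3.6, 0.35, 0, 1.5, 0, 0, 0, 3.6, 0, 0, 1.7, 0, 0, 0, 3.6, 0, 0, 0, 0, 0, 0, 3.6, 0, 0, 0, 0, 0, 0])

```text
time: 11.7
tool_pos: [0.6282, -0.0158, 0.0562]
tcp_rot: [-3.102, -0.127, -0.405]
wrist_force: [0.2, -0.3, -0.7]
width: 0.444
grip_force: 61.4
```

>>> move_arm(series=[3.6, 0, 0, 0.2, 0, 0, 0, 3.6, 0, 0, 0, 0, 0, 0])

```text
time: 11.95
tool_pos: [0.6292, -0.0157, 0.0552]
tcp_rot: [-3.102, -0.127, -0.408]
wrist_force: [0.1, -0.4, -0.0]
width: 0.446
grip_force: 61.4
```

>>> move_arm(series=[3.6, 0, 0, 0.2, 0, 0, 0, 3.6, 0, 0, 0, 0, 0, 0])

```text
time: 12.2
tool_pos: [0.6295, -0.0157, 0.0529]
tcp_rot: [-3.102, -0.127, -0.407]
wrist_force: [-0.6, -0.1, -0.7]
width: 0.446
grip_force: 61.4
```

>>> move_arm(series=[3.6, -0.1, 0, 0.2, 0, 0, 0, 3.6, 0, 0, 0, 0, 0, 0])

```text
time: 12.45
tool_pos: [0.6288, -0.0157, 0.0505]
tcp_rot: [-3.102, -0.127, -0.406]
wrist_force: [-0.7, -0.3, -1.2]
width: 0.446
grip_force: 61.4
```

>>> move_arm(series=[3.6, -0.1, 0, 0.2, 0, 0, 0, 3.6, 0, 0, 0, 0, 0, 0])

```text
time: 12.7
tool_pos: [0.629, -0.0158, 0.0491]
tcp_rot: [-3.102, -0.127, -0.408]
wrist_force: [-2.0, 0.1, 2.9]
width: 0.448
grip_force: 61.8
```

>>> move_arm(series=[3.6, 0, 0, 0.05, 0, 0, 0, 4.3, 0, 0, 0, 0, 0, 0, 5.4, 0, 0, 0, 0, 0, 0, 5.4, 0, 0, 0, 0, 0, 0, 5.4, 0, 0, 0, 0, 0, 0])

```text
time: 13.32
tool_pos: [0.6287, -0.0157, 0.0479]
tcp_rot: [-3.102, -0.127, -0.407]
wrist_force: [0.4, -0.5, 0.3]
width: 0.632
grip_force: 0.0
```

>>> move_arm(series=[5.4, 0, 0, -2, 0, 0, 0, 5.4, 0, 0, -5, 0, 0, 0, 5.4, 0, 0, 0, 0, 0, 0])

```text
time: 13.7
tool_pos: [0.6142, -0.0177, 0.1223]
tcp_rot: [-3.101, -0.127, -0.423]
wrist_force: [0.6, -0.3, 0.3]
width: 0.632
grip_force: 0.0
```

```bash
python3 go.py .471 .0735 .09 -18 0 5.4
```

```text
t 13.7 tcp [ 0.6142 -0.0177  0.1223] yaw 4.7 zdir [ 0.267  0.02  -0.963] q [ -5.   6. 118.   4.  41.  77.] w 5.4 F [ 0.6 -0.3  0.3] g 0.0
total mm [-143.2   91.2  -32.3] turn [ -3.  -15.4  22.6] rows 3
5.40, -4.63, -3.42, -0.18, -0.99, -5.12, 7.52,
5.40, -5.04, -2.79, 0.20, -0.99, -5.12, 7.52,
5.40, -5.32, -2.11, 0.62, -0.99, -5.12, 7.52,
```

>>> move_arm(series=[5.4, -4.65, -3.4, -0.2, -1.0, -5.1, 7.5, 5.4, -5.05, -2.8, 0.2, -1.0, -5.1, 7.5, 5.4, -5.3, -2.1, 0.6, -1.0, -5.1, 7.5, 5.4, 0, 0, 0, 0, 0, 0, 5.4, 0, 0, 0, 0, 0, 0])

```text
time: 14.32
tool_pos: [0.4679, 0.0736, 0.0858]
tcp_rot: [3.103, -0.487, -0.011]
wrist_force: [0.7, 0.1, 0.1]
width: 0.634
grip_force: 0.0
```

```bash
python3 go.py .471 .0735 .012 -18 0 5.4
python3 - <<'E'
from h import *
t=grab("top");s=grab("side");cv2.imwrite("pics/top4.png",t);cv2.imwrite("pics/side4.png",s)
o=np.hstack([crop(s,250,220,130,100,3.05),crop(t,290,180,100,77,3.96)[:305]]);cv2.imwrite("pics/v4.png",o)
E
```

```text
t 14.32 tcp [0.4679 0.0736 0.0858] yaw -17.8 zdir [-0.007  0.    -1.   ] q [  6.   2. 124.   0.  54. 114.] w 5.42 F [0.7 0.1 0.1] g 0.0
total mm [  3.1  -0.1 -73.8] turn [0.1 0.4 0.2] rows 2
5.40, 0.18, -0.05, 3.69, 0.06, 0.20, 0.08,
5.40, 0.16, -0.05, 3.69, 0.06, 0.20, 0.08,
```

View pics/v4.png

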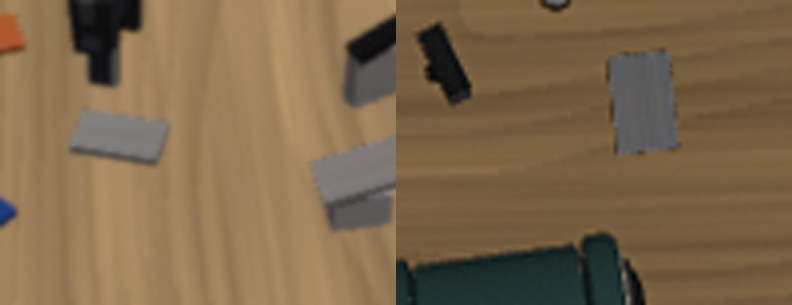

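Plate 1 lies on rest B, centred at about (352,207) in the top picture. Plate 2 hasn't moved, at (288.7,264.6) in the side picture.

>>> move_arm(series=[5.4, 0.15, 0, 3.7, 0, 0.2, 0, 5.4, 0.15, 0, 3.7, 0, 0.2, 0, 5.2, 0, 0, 0, 0, 0, 0, 5.2, 0, 0, 0, 0, 0, 0])

```text
time: 14.92
tool_pos: [0.4706, 0.0724, 0.0124]
tcp_rot: [3.101, -0.49, -0.002]
wrist_force: [0.3, -0.3, 1.0]
width: 0.612
grip_force: 0.0
```

```bash
python3 go.py .471 .0735 .007 -18 0 5.2 1
```

```text
t 14.93 tcp [0.4706 0.0724 0.0124] yaw -18.0 zdir [-0.001 -0.002 -1.   ] q [  6.   9. 127.  -0.  45. 114.] w 5.23 F [ 0.3 -0.3  1. ] g 0.0
total mm [ 0.4  1.1 -5.4] turn [0.1 0.  0. ] rows 1
5.20, 0.01, -0.12, 0.54, 0.12, 0.04, 0.04,
```

>>> move_arm(series=[5.2, 0, -0.1, 0.5, 0, 0, 0, 3.6, 0, 0, 0, 0, 0, 0, 3.6, 0, 0, 0, 0, 0, 0, 3.6, 0, 0, 0, 0, 0, 0, 3.6, 0, 0, 0, 0, 0, 0])

```text
time: 15.55
tool_pos: [0.4709, 0.0738, 0.0077]
tcp_rot: [3.102, -0.489, 0.0]
wrist_force: [0.3, -0.6, 6.3]
width: 0.444
grip_force: 60.8
```

>>> move_arm(series=[3.6, 0, 0, -4, 0, 0, 0, 3.6, 0, 0, -5, 0, 0, 0, 3.6, 0, 0, 0, 0, 0, 0, 3.6, 0, 0, 0, 0, 0, 0])

```text
time: 16.05
tool_pos: [0.4695, 0.0738, 0.0962]
tcp_rot: [3.101, -0.489, -0.004]
wrist_force: [-0.5, -0.0, -0.8]
width: 0.447
grip_force: 60.6
```

```bash
python3 - <<'E'
from go import pose;import numpy as np
r=pose(14.9,15);n=-r.as_matrix()[:,2];top=np.array([.5707,.2605,.042])
print("seat",top+.007*n,"above",top+.045*n)
E
python3 go.py .5595 .2575 .0855 14.9 15 3.6
```

```text
seat [0.56894918 0.26003414 0.04876148] above [0.55944476 0.25750521 0.08546666]
t 16.05 tcp [0.4695 0.0738 0.0962] yaw -17.9 zdir [-0.003 -0.002 -1.   ] q [  6.   2. 124.  -0.  55. 114.] w 3.82 F [-0.5 -0.  -0.8] g 60.6
total mm [ 90.  183.7 -10.7] turn [  4.4  14.7 -32.6] rows 4
3.60, 0.73, -5.06, 0.25, 1.10, 3.68, -8.15,
3.60, 1.42, -4.90, 0.42, 1.10, 3.68, -8.15,
3.60, 2.06, -4.64, 0.62, 1.10, 3.68, -8.15,
3.60, 2.65, -4.29, 0.86, 1.10, 3.68, -8.15,
```

>>> move_arm(series=[3.6, 0.75, -5.05, 0.25, 1.1, 3.7, -8.15, 3.6, 1.4, -4.9, 0.4, 1.1, 3.7, -8.15, 3.6, 2.05, -4.65, 0.6, 1.1, 3.7, -8.15, 3.6, 2.65, -4.3, 0.85, 1.1, 3.7, -8.15, 3.6, 0, 0, 0, 0, 0, 0])

```text
time: 16.68
tool_pos: [0.5582, 0.2592, 0.0833]
tcp_rot: [-3.056, -0.405, -0.399]
wrist_force: [-1.4, -0.6, -1.0]
width: 0.445
grip_force: 60.7
```

>>> move_arm(series=[3.6, 0, 0, 0, 0, 0, 0, 3.6, 0, 0, 0, 0, 0, 0])

```text
time: 16.92
tool_pos: [0.5587, 0.2562, 0.085]
tcp_rot: [-3.057, -0.397, -0.4]
wrist_force: [-0.6, 0.1, -0.3]
width: 0.444
grip_force: 60.7
```

```bash
python3 go.py .5688 .260 .0545 14.9 15 3.6 1
python3 - <<'E'
from h import *; from go import pose; from go import R as Ro
st=read_state();r=Ro.from_rotvec(st["tcp_rot"]);p=st["tool_pos"]
B=lambda x,y,z:p+r.apply([x,y,z])
print(proj("side",[B(-.032,.02,.0077),B(.032,.02,.0077)]),proj("top",[B(.032,.02,0),B(.032,-.02,0)]))
t=grab("top");s=grab("side");cv2.imwrite("pics/side5.png",s)
o=np.hstack([crop(s,280,150,80,80,5),crop(t,205,185,80,80,5)]);cv2.imwrite("pics/v5.png",o)
E
```

```text
t 16.93 tcp [0.5587 0.2562 0.085 ] yaw 14.8 zdir [ 0.249  0.065 -0.966] q [ 24.   9. 118.  -4.  38. 101.] w 3.8 F [-0.6  0.1 -0.3] g 60.7
total mm [ 10.1   3.8 -30.5] turn [ 0.1  0.1 -0.1] rows 1
3.60, 0.25, -0.11, 3.22, 0.07, 0.09, -0.09,
[[313.0333951  197.3753502 ]
 [338.13628608 186.66905523]] [[248.72619772 220.48334208]
 [233.3017881  225.03331336]]
```

View pics/v5.png

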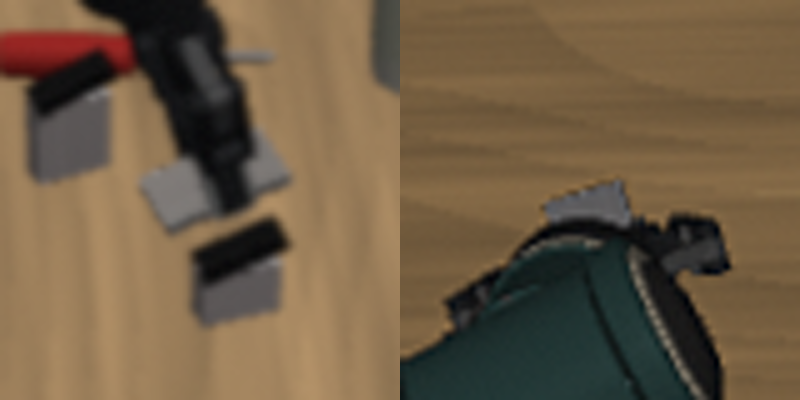

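The plate is square above rest C, and its corners match the predicted ones within about a pixel.

>>> move_arm(series=[3.6, 0.15, -0.1, 1.6, 0, 0, 0, 3.6, 0, 0, 1.6, 0, 0, 0, 3.6, 0, 0, 0, 0, 0, 0, 3.6, 0, 0, 0, 0, 0, 0])

```text
time: 17.52
tool_pos: [0.5686, 0.2607, 0.055]
tcp_rot: [-3.056, -0.399, -0.402]
wrist_force: [0.4, 0.4, -0.2]
width: 0.441
grip_force: 60.7
```

>>> move_arm(series=[3.6, 0, 0, 0.2, 0, 0, 0, 3.6, 0, 0, 0, 0, 0, 0, 3.6, 0, 0, 0.2, 0, 0, 0, 3.6, 0, 0, 0, 0, 0, 0])

```text
time: 18.02
tool_pos: [0.5698, 0.2611, 0.0518]
tcp_rot: [-3.056, -0.399, -0.404]
wrist_force: [0.0, 0.1, -0.5]
width: 0.446
grip_force: 60.7
```

```bash
python3 go.py .5688 .260 .0494 14.9 15 3.6 1
```

```text
t 18.02 tcp [0.5698 0.2611 0.0518] yaw 14.9 zdir [ 0.251  0.066 -0.966] q [ 24.  13. 118.  -4.  34. 102.] w 3.81 F [ 0.   0.1 -0.5] g 60.7
total mm [-1.  -1.1 -2.4] turn [ 0.  -0.1 -0. ] rows 1
3.60, -0.18, 0.09, 0.20, 0.03, -0.05, -0.02,
```

>>> move_arm(series=[3.6, -0.1, 0.05, 0.15, 0, 0, 0, 3.6, 0, 0, 0, 0, 0, 0])

```text
time: 18.27
tool_pos: [0.5692, 0.2604, 0.0498]
tcp_rot: [-3.056, -0.399, -0.403]
wrist_force: [-0.2, 0.3, -0.9]
width: 0.443
grip_force: 60.7
```

>>> move_arm(series=[3.6, 0, 0, 0.15, 0, 0, 0, 3.6, 0, 0, 0, 0, 0, 0])

```text
time: 18.52
tool_pos: [0.5695, 0.2605, 0.0495]
tcp_rot: [-3.056, -0.399, -0.403]
wrist_force: [-4.7, -2.2, 7.8]
width: 0.443
grip_force: 61.7
```

Contact is at the expected height, so I'll release and retreat to a waypoint toward the shade.

>>> move_arm(series=[3.6, 0, 0, 0, 0, 0, 0, 4.3, 0, 0, 0, 0, 0, 0, 5.4, 0, 0, 0, 0, 0, 0, 5.4, 0, 0, 0, 0, 0, 0, 5.4, 0, 0, 0, 0, 0, 0])

```text
time: 19.15
tool_pos: [0.5698, 0.2606, 0.0484]
tcp_rot: [-3.056, -0.399, -0.404]
wrist_force: [-0.5, -0.4, -0.2]
width: 0.634
grip_force: 0.0
```

>>> move_arm(series=[5.4, 0, 0, -2, 0, 0, 0, 5.4, 0, 0, -6, 0, 0, 0, 5.4, 0, 0, -6, 0, 0, 0, 5.4, 0, 0, 0, 0, 0, 0])

```text
time: 19.65
tool_pos: [0.538, 0.2531, 0.1928]
tcp_rot: [-3.049, -0.398, -0.424]
wrist_force: [0.5, -0.2, -0.1]
width: 0.634
grip_force: 0.0
```

```bash
python3 - <<'E'
from h import *
t=grab("top");s=grab("side");cv2.imwrite("pics/top6.png",t);cv2.imwrite("pics/side6.png",s)
for n,im in(("top",t),("side",s)):
    # shade: dark blob
    x,y,w,h=(408,240,45,38) if n=="top" else (280,325,55,70)
    a=cv2.resize(im[y:y+h,x:x+w],None,fx=4,fy=4,interpolation=cv2.INTER_CUBIC)
    q,l,st,ce=cv2.connectedComponentsWithStats((a.max(2)<62).astype(np.uint8));i=1+st[1:,4].argmax()
    pts=np.argwhere(l==i)[:,::-1].astype(np.float32);r=cv2.minAreaRect(pts)
    f=lambda p:(np.array(p)+.5)/4-.5+[x,y]
    print(n,"blob",st[i,4]/16,f(ce[i]).round(1),"rect",f(r[0]).round(1),np.array(r[1])/4,r[2],f(cv2.boxPoints(r)).round(1).tolist())
o=np.zeros((600,800,3),np.uint8)
g=lambda a:np.clip(a*1.8,0,255).astype(np.uint8)
o[:300,:400]=g(crop(t,400,230,66,50,6.06)[:300,:400]) if 0 else g(cv2.resize(t[228:288,390:470],(400,300),interpolation=cv2.INTER_CUBIC))
o[:300,400:]=g(cv2.resize(s[325:400,260:360],(400,300),interpolation=cv2.INTER_CUBIC))
o[300:,:400]=g(cv2.resize(t[160:250,395:515],(400,300),interpolation=cv2.INTER_CUBIC))
o[300:,400:]=g(cv2.resize(s[285:480,300:560],(400,300),interpolation=cv2.INTER_CUBIC))
cv2.imwrite("pics/v6.png",o)
E
python3 go.py
```

```text
top blob 400.8125 [429.7 258.1] rect [428.6 258.5] [17.40833282 26.44263077] 75.0685806274414 [[413.6, 253.5], [439.1, 246.6], [443.6, 263.5], [418.0, 270.3]]
side blob 840.9375 [305.4 358.7] rect [306.2 362. ] [45.29962158 28.53955269] 71.56504821777344 [[285.5, 345.0], [312.6, 336.0], [326.9, 378.9], [299.8, 388.0]]
t 19.75 tcp [0.5352 0.2517 0.1864] yaw 14.9 zdir [ 0.255  0.068 -0.965] q [ 24.  -1. 117.  -3.  49. 101.] w 5.42 F [ 0.7 -0.4 -0.2] g 0.0
```

View pics/v6.png

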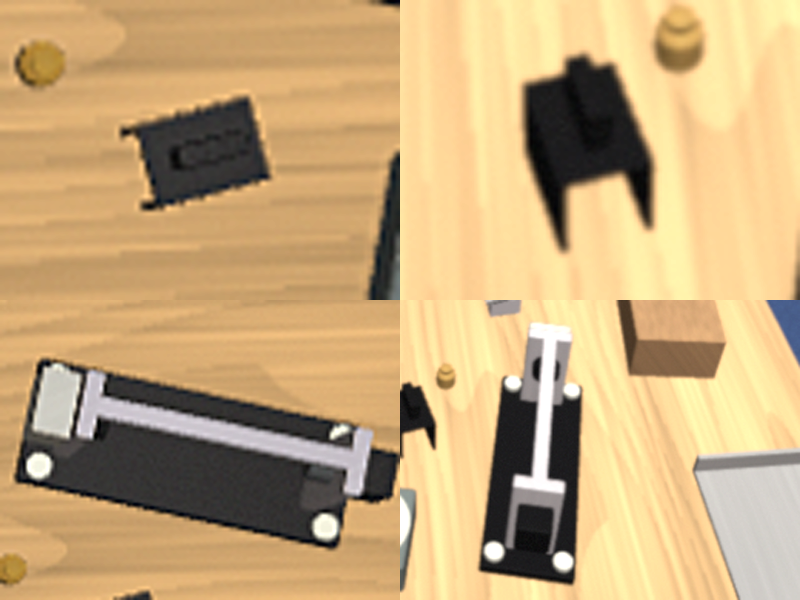

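The crops give these positions:
- **Shade roof, top picture:** corners (417.4,254), (440,247.6), (444,264), (421.4,270).
- **Shade roof, side picture:** corners (291.3,347), (313.8,341.3), (323,365.8), (300.5,371.3).
- **Bar, top picture:** inner ends near (426,192) and (500,205).
- **Bar, side picture:** inner ends near (396,309) and (389,400).

Run:
```python
from h import *
T=[(417.4,254),(440,247.6),(444,264),(421.4,270)];S=[(291.3,347),(313.8,341.3),(323,365.8),(300.5,371.3)]
# side order: backleft(+y,-x) backright(+y,+x) frontright(-y,+x) frontleft ; top: (+y,+x),(-y,+x),(-y,-x),(+y,-x)
Sm=[S[1],S[2],S[3],S[0]]
Q=[]
for a,b in zip(T,Sm):
    p,g=tri(a,b);Q.append(p);print(p.round(4),g.round(4))
print("mean",np.mean(Q,0).round(4))
for n,L in(("top",T),("side",Sm)):
    P=plane(n,L,.049);d=(P[0]+P[3]-P[1]-P[2])/2
    print(n,P.mean(0).round(4),"ydir len",np.linalg.norm(d).round(4),np.degrees(np.arctan2(d[1],d[0])).round(1),"wid",np.linalg.norm((P[0]+P[1]-P[2]-P[3])/2).round(4))
# bar: bright mask line
t=cv2.imread("pics/top6.png");s=cv2.imread("pics/side6.png")
for n,im,ce in(("top",t,((425.9,192.1),(500,205))),("side",s,((396.2,309.1),(389.1,400.7)))):
    P=plane(n,ce,.130);d=P[0]-P[1];print(n,"bar ends",P.round(4).tolist(),"len",np.linalg.norm(d).round(4),"dir",np.degrees(np.arctan2(d[1],d[0])).round(1),P.mean(0).round(4))
    # centreline by perpendicular profiles
    a,b=map(np.array,ce);u=(b-a)/np.linalg.norm(b-a);v=np.array([-u[1],u[0]]);g=im.max(2).astype(np.float32);L=[]
    for k in np.linspace(.15,.85,15):
        w=np.arange(-10,10.01,.25);uv=(a+k*(b-a)+w[:,None]*v).astype(np.float32)
        pr=cv2.remap(g,uv[None,:,0],uv[None,:,1],cv2.INTER_LINEAR)[0]
        h=np.where(pr>(pr.max()+np.median(pr))/2)[0];m=w[h].mean();L.append([*(a+k*(b-a)+m*v),np.ptp(w[h])])
    L=np.array(L);C0=plane(n,L[:,:2],.130);f=cv2.fitLine(C0[:,:2].astype(np.float32),2,0,.01,.001).ravel();print("  width px",np.median(L[:,2]),"line pt",f[2:],"dir",np.degrees(np.arctan2(f[1],f[0])))
p,g=tri((425.9,192.1),(396.2,309.1));print("L",p,g);p,g=tri((500,205),(389.1,400.7));print("R",p,g)
```

```text
[ 0.5026 -0.1786  0.0468] 0.0053
[ 0.5156 -0.2366  0.0492] 0.0022
[ 0.4746 -0.2452  0.0488] 0.0043
[ 0.4613 -0.1874  0.0451] 0.0048
mean [ 0.4885 -0.212   0.0475]
top [ 0.4864 -0.2116  0.049 ] ydir len 0.0601 103.6 wid 0.0424
side [ 0.4905 -0.2132  0.049 ] ydir len 0.0567 102.6 wid 0.0418
top bar ends [[0.6465, -0.1914, 0.13], [0.6099, -0.3706, 0.13]] len 0.1829 dir 78.5 [ 0.6282 -0.281   0.13  ]
  width px 13.75 line pt [ 0.6284715 -0.280973 ] dir 79.34688
side bar ends [[0.6478, -0.1864, 0.13], [0.6027, -0.3703, 0.13]] len 0.1894 dir 76.2 [ 0.6253 -0.2783  0.13  ]
  width px 8.0 line pt [ 0.6256562  -0.28408504] dir 76.182945
L [ 0.64617711 -0.19059421  0.13461873] 0.0006873616129595863
R [ 0.60638867 -0.37017098  0.12982144] 0.007146278592938929
```

```bash
python3 go.py .488 -.212 .15 103 0 5
```

```text
t 19.75 tcp [0.5352 0.2517 0.1864] yaw 14.9 zdir [ 0.255  0.068 -0.965] q [ 24.  -1. 117.  -3.  49. 101.] w 5.42 F [ 0.7 -0.4 -0.2] g 0.0
total mm [ -47.2 -463.7  -36.4] turn [ 11.7 -12.1 -87.5] rows 9
5.00, -1.87, 4.84, -0.09, 1.30, -1.35, -9.73,
5.00, -2.67, 4.46, -0.15, 1.30, -1.35, -9.73,
5.00, -3.38, 3.94, -0.17, 1.30, -1.35, -9.73,
5.00, -4.00, 3.30, -0.16, 1.30, -1.35, -9.73,
5.00, -4.51, 2.58, -0.13, 1.30, -1.35, -9.73,
5.00, -4.88, 1.78, -0.07, 1.30, -1.35, -9.73,
5.00, -5.11, 0.92, 0.02, 1.30, -1.35, -9.73,
5.00, -5.19, 0.05, 0.13, 1.30, -1.35, -9.73,
5.00, -5.12, -0.82, 0.26, 1.30, -1.35, -9.73,
```

>>> move_arm(series=[5, -1.85, 4.85, -0.1, 1.3, -1.35, -9.7, 5, -2.65, 4.45, -0.15, 1.3, -1.35, -9.7, 5, -3.4, 3.95, -0.15, 1.3, -1.35, -9.7, 5, -4.0, 3.3, -0.15, 1.3, -1.35, -9.7, 5, -4.5, 2.6, -0.15, 1.3, -1.35, -9.7])

```text
time: 20.38
tool_pos: [0.5004, 0.0134, 0.1625]
tcp_rot: [-2.695, -1.565, -0.203]
wrist_force: [1.3, 0.3, 1.0]
width: 0.583
grip_force: 0.0
```

>>> move_arm(series=[5, -4.9, 1.8, -0.05, 1.3, -1.35, -9.75, 5, -5.1, 0.9, 0, 1.3, -1.35, -9.75, 5, -5.2, 0.05, 0.15, 1.3, -1.35, -9.75, 5, -5.1, -0.8, 0.25, 1.3, -1.35, -9.75, 5, 0, 0, 0, 0, 0, 0])

```text
time: 21.0
tool_pos: [0.4653, -0.191, 0.1444]
tcp_rot: [-2.04, -2.381, -0.008]
wrist_force: [-0.5, -0.3, 0.1]
width: 0.585
grip_force: 0.0
```

>>> move_arm(series=[5, 0, 0, 0, 0, 0, 0, 5, 0, 0, 0, 0, 0, 0])

```text
time: 21.25
tool_pos: [0.4667, -0.1879, 0.1459]
tcp_rot: [-2.037, -2.387, -0.011]
wrist_force: [0.8, 0.8, 0.4]
width: 0.578
grip_force: 0.0
```

```bash
python3 go.py .488 -.212 .075 103 0 5
python3 - <<'E'
from h import *
t=grab("top");s=grab("side");cv2.imwrite("pics/top7.png",t);cv2.imwrite("pics/side7.png",s)
# placed plates: grey blobs raised
for n,im,pp in(("top",t,[(352,207),(245,232)]),("side",s,[(368,277),(327,198)])):
    H=cv2.cvtColor(im,cv2.COLOR_BGR2HSV);m=((H[...,1]<60)&(H[...,2]>75)&(H[...,2]<190)).astype(np.uint8)
    q,l,st,ce=cv2.connectedComponentsWithStats(m)
    for i in range(1,q):
        for(u,v)in pp:
            if 100<st[i,4]<900 and np.hypot(*(ce[i]-[u,v]))<14:
                r=cv2.minAreaRect(np.argwhere(l==i)[:,::-1].astype(np.float32));print(n,ce[i].round(1),st[i,4],np.round(r[1],1),round(r[2],1),plane(n,ce[i],.05)[0].round(4))
E
```

```text
t 21.25 tcp [ 0.4667 -0.1879  0.1459] yaw 99.1 zdir [ 0.002  0.008 -1.   ] q [-25.   1. 118.   1.  61. -34.] w 4.93 F [0.8 0.8 0.4] g 0.0
total mm [ 21.3 -24.1 -70.9] turn [ 0.2 -0.4 -4. ] rows 2
5.00, -1.38, 0.85, 3.54, 0.09, -0.21, -1.98,
5.00, -1.40, 0.81, 3.54, 0.09, -0.21, -1.98,
top [351.8 205.4] 378 [24.6 15.2] 83.7 [ 0.6292 -0.015   0.05  ]
top [244.8 231.8] 376 [24.7 15.2] 71.6 [0.5695 0.261  0.05  ]
side [327.4 200.3] 470 [22.8 26.5] 67.4 [0.5709 0.2415 0.05  ]
side [368.4 279.5] 689 [26.6 31.3] 73.3 [ 0.6281 -0.0295  0.05  ]
```

Both plates are centred on rests B and C within about 1.5 mm.

>>> move_arm(series=[5, -2.8, 1.65, 0, 0.2, -0.4, -4, 5, 0, 0, 3, 0, 0, 0, 5, 0, 0, 0, 0, 0, 0, 5, 0, 0, 0, 0, 0, 0])

```text
time: 21.85
tool_pos: [0.4877, -0.2136, 0.1168]
tcp_rot: [1.954, 2.459, -0.0]
wrist_force: [0.2, -0.6, -0.2]
width: 0.589
grip_force: 0.0
```

```bash
python3 go.py .488 -.212 .062 103 0 5
python3 - <<'E'
from h import *
o=np.hstack([crop(grab("side"),260,310,80,80,5),crop(grab("top"),390,210,80,80,5)]);cv2.imwrite("pics/v7.png",o)
E
```

```text
t 21.85 tcp [ 0.4877 -0.2136  0.1168] yaw 103.1 zdir [ 0.    -0.001 -1.   ] q [-26.   6. 116.  -0.  58. -39.] w 5.03 F [ 0.2 -0.6 -0.2] g 0.0
total mm [  0.3   1.6 -54.8] turn [0.  0.  0.1] rows 1
5.00, 0.15, 0.06, 5.48, 0.02, 0.04, 0.07,
```

View pics/v7.png

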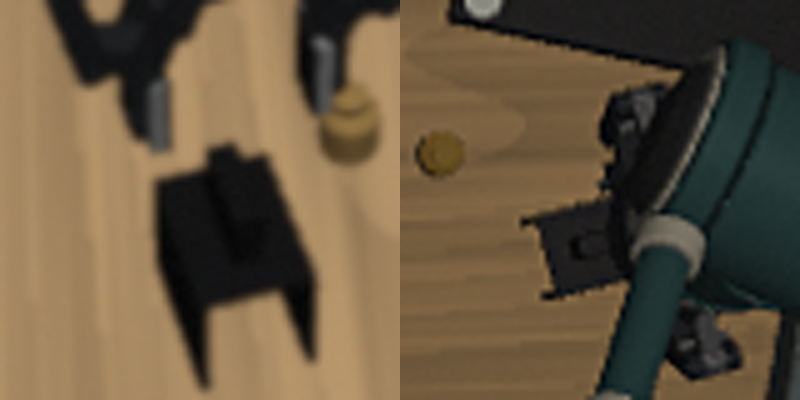

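The fingers straddle the fin, which is centred at about (307,348) in the side picture. Nothing is in the way, so I'll descend.

>>> move_arm(series=[5, 0.1, 0, 2.8, 0, 0, 0, 4, 0, 0, 2.5, 0, 0, 0, 4, 0, 0, 0, 0, 0, 0, 4, 0, 0, 0, 0, 0, 0])

```text
time: 22.45
tool_pos: [0.4884, -0.2136, 0.0647]
tcp_rot: [1.953, 2.457, 0.0]
wrist_force: [0.6, -0.5, 0.6]
width: 0.47
grip_force: 0.0
```

>>> move_arm(series=[2.5, 0, 0, 0, 0, 0, 0, 1, 0, 0, 0, 0, 0, 0, 1, 0, 0, 0, 0, 0, 0, 0.8, 0, 0, 0, 0, 0, 0, 0.8, 0, 0, 0, 0, 0, 0], grip_force=70)

```text
time: 23.08
tool_pos: [0.4886, -0.2137, 0.0647]
tcp_rot: [1.953, 2.457, 0.001]
wrist_force: [0.7, 0.6, 6.1]
width: 0.118
grip_force: 69.8
```

```bash
python3 go.py .488 -.212 .22 103 0 0.8
```

```text
t 23.07 tcp [ 0.4886 -0.2137  0.0647] yaw 103.0 zdir [ 0.003 -0.002 -1.   ] q [-26.  10. 118.  -0.  52. -39.] w 1.0 F [0.7 0.6 6.1] g 69.8
total mm [ -0.6   1.7 155.3] turn [0.1 0.1 0. ] rows 3
0.80, 0.05, 0.00, -5.18, 0.04, 0.04, 0.01,
0.80, 0.05, 0.00, -5.18, 0.04, 0.04, 0.01,
0.80, 0.05, -0.00, -5.18, 0.04, 0.04, 0.01,
```

>>> move_arm(series=[0.8, 0, 0, -2, 0, 0, 0, 0.8, 0, 0, -5, 0, 0, 0, 0.8, 0, 0, -5, 0, 0, 0, 0.8, 0, 0, -4.5, 0, 0, 0, 0.8, 0, 0, 0, 0, 0, 0])

```text
time: 23.7
tool_pos: [0.4899, -0.2144, 0.2331]
tcp_rot: [1.949, 2.452, 0.002]
wrist_force: [0.3, -0.9, -1.2]
width: 0.123
grip_force: 68.9
```

```bash
python3 go.py .627 -.280 .225 78 0 0.8
```

```text
t 23.7 tcp [ 0.4899 -0.2144  0.2331] yaw 103.0 zdir [ 0.008 -0.005 -1.   ] q [-26.  -0. 110.  -0.  70. -39.] w 1.05 F [ 0.3 -0.9 -1.2] g 68.9
total mm [137.1 -65.6  -8.1] turn [ 0.5  0.3 25. ] rows 3
0.80, -3.16, 3.96, 0.32, 0.16, 0.09, 8.34,
0.80, -2.55, 4.37, 0.30, 0.16, 0.09, 8.34,
0.80, -1.89, 4.70, 0.29, 0.16, 0.09, 8.34,
```

>>> move_arm(series=[0.8, -3.15, 3.95, 0, 0.15, 0.1, 8.35, 0.8, -2.55, 4.35, 0, 0.15, 0.1, 8.35, 0.8, -1.9, 4.7, 0, 0.15, 0.1, 8.35, 0.8, 0, 0, 0, 0, 0, 0, 0.8, 0, 0, 0, 0, 0, 0])

```text
time: 24.32
tool_pos: [0.6227, -0.2781, 0.2253]
tcp_rot: [-2.431, -1.97, 0.008]
wrist_force: [0.3, 0.7, -1.9]
width: 0.123
grip_force: 69.0
```

```bash
python3 go.py .627 -.280 .20 78 0 0.8
python3 - <<'E'
from h import *; from go import R as Ro
st=read_state();r=Ro.from_rotvec(st["tcp_rot"]);p=st["tool_pos"]
B=lambda x,y,z:p+r.apply([x,y,z]) # tool x along shade y, tool y along shade x; roof top at +.0157 ahead
for n in C: print(n,proj(n,[B(a,b,.0157) for a in(-.03,.03) for b in(-.022,.022)]).round(1).tolist())
print(proj("side",[(.6465,-.191,.13),(.607,-.370,.13)]))
t=grab("top");s=grab("side");cv2.imwrite("pics/side8.png",s)
o=np.hstack([crop(s,330,250,100,125,4),crop(t,410,150,100,125,4)]);o=np.clip(o*1.5,0,255).astype(np.uint8);cv2.imwrite("pics/v8.png",o)
E
```

```text
t 24.32 tcp [ 0.6227 -0.2781  0.2253] yaw 78.0 zdir [-0.012  0.006 -1.   ] q [-26.  17.  91.   0.  73. -14.] w 1.05 F [ 0.3  0.7 -1.9] g 69.0
total mm [  4.3  -1.9 -25.3] turn [-0.7 -0.2  0. ] rows 1
0.80, -0.11, 0.49, 2.53, -0.73, -0.22, 0.03,
side [[381.0, 331.8], [410.3, 335.1], [382.7, 302.8], [410.6, 305.8]]
top [[481.7, 208.0], [484.7, 189.2], [455.9, 203.3], [459.0, 184.5]]
[[395.96157081 311.09647887]
 [391.86596866 400.3368246 ]]
```

View pics/v8.png

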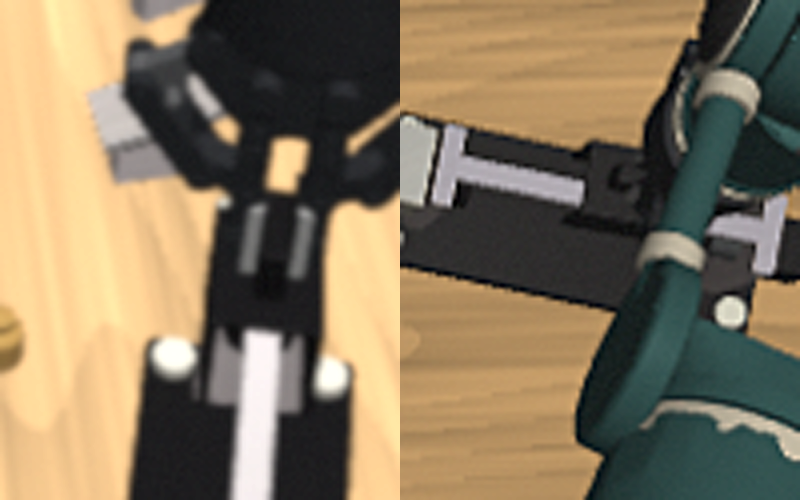

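The shade is held upright above the bar, with its roof front edge at (381–410, 332) in the side picture as predicted.

>>> move_arm(series=[0.8, -0.1, 0.45, 2, -0.5, 0, 0, 0.8, 0, 0, 2.5, 0, 0, 0, 0.8, 0, 0, 0, 0, 0, 0, 0.8, 0, 0, 0, 0, 0, 0])

```text
time: 24.92
tool_pos: [0.6281, -0.2804, 0.1843]
tcp_rot: [-2.442, -1.977, -0.005]
wrist_force: [0.8, 0.0, -1.0]
width: 0.118
grip_force: 69.0
```

```bash
python3 go.py .627 -.280 .155 78 0 0.8
```

```text
t 24.93 tcp [ 0.6281 -0.2804  0.1843] yaw 78.0 zdir [ 0.002  0.002 -1.   ] q [-26.  18.  93.   0.  68. -14.] w 1.01 F [ 0.8  0.  -1. ] g 69.0
total mm [ -1.1   0.4 -29.3] turn [ 0.1 -0.1 -0. ] rows 1
0.80, 0.01, -0.12, 2.92, 0.11, -0.14, -0.01,
```

>>> move_arm(series=[0.8, 0, -0.1, 1.5, 0, 0, 0, 0.8, 0, 0, 1.4, 0, 0, 0, 0.8, 0, 0, 0, 0, 0, 0, 0.8, 0, 0, 0, 0, 0, 0])

```text
time: 25.42
tool_pos: [0.6272, -0.2802, 0.1536]
tcp_rot: [-2.44, -1.976, -0.004]
wrist_force: [0.1, 0.5, -0.6]
width: 0.125
grip_force: 69.0
```

>>> move_arm(series=[0.8, 0, 0, 0.2, 0, 0, 0, 0.8, 0, 0, 0, 0, 0, 0, 0.8, 0, 0, 0.2, 0, 0, 0, 0.8, 0, 0, 0, 0, 0, 0])

```text
time: 25.92
tool_pos: [0.6273, -0.2802, 0.15]
tcp_rot: [-2.441, -1.976, -0.004]
wrist_force: [0.1, -0.3, -0.9]
width: 0.118
grip_force: 69.1
```

>>> move_arm(series=[0.8, 0, 0, 0.15, 0, 0, 0, 0.8, 0, 0, 0, 0, 0, 0])

```text
time: 26.18
tool_pos: [0.6274, -0.2802, 0.1498]
tcp_rot: [-2.441, -1.976, -0.004]
wrist_force: [-2.6, 2.2, 5.0]
width: 0.125
grip_force: 69.9
```

>>> move_arm(series=[0.8, 0, 0, 0.15, 0, 0, 0, 0.8, 0, 0, 0, 0, 0, 0])

```text
time: 26.42
tool_pos: [0.6275, -0.2802, 0.1498]
tcp_rot: [-2.442, -1.977, -0.005]
wrist_force: [-4.9, 3.2, 12.0]
width: 0.123
grip_force: 70.7
```

Seated at the expected height. Releasing and retreating.

>>> move_arm(series=[0.8, 0, 0, -0.15, 0, 0, 0, 2, 0, 0, 0, 0, 0, 0, 4, 0, 0, 0, 0, 0, 0, 4, 0, 0, 0, 0, 0, 0, 4, 0, 0, 0, 0, 0, 0])

```text
time: 27.05
tool_pos: [0.6272, -0.2802, 0.1481]
tcp_rot: [-2.441, -1.976, -0.004]
wrist_force: [-0.3, 0.8, 1.1]
width: 0.466
grip_force: 0.0
```

>>> move_arm(series=[4, 0, 0, -2, 0, 0, 0, 4, 0, 0, -5, 0, 0, 0, 4, 0, 0, -5, 0, 0, 0, 4, -4, -6, 0, 0, 0, 0, 4, -4, -6, 0, 0, 0, 0])

```text
time: 27.68
tool_pos: [0.511, -0.3275, 0.2715]
tcp_rot: [2.437, 1.977, 0.005]
wrist_force: [-0.6, -1.8, 0.2]
width: 0.467
grip_force: 0.0
```

>>> move_arm(series=[4, -4, -6, 0, 0, 0, 0, 4, -4, -6, 0, 0, 0, 0, 4, 0, 0, 0, 0, 0, 0, 4, 0, 0, 0, 0, 0, 0])

```text
time: 28.18
tool_pos: [0.3953, -0.3732, 0.2695]
tcp_rot: [2.442, 1.974, 0.005]
wrist_force: [0.2, 0.6, -0.5]
width: 0.472
grip_force: 0.0
```

```bash
python3 go.py
python3 - <<'E'
from h import *
t=grab("top");s=grab("side");cv2.imwrite("pics/top9.png",t);cv2.imwrite("pics/side9.png",s)
o=np.hstack([cv2.resize(s[140:480,250:440],(335,600)),cv2.resize(t[150:340,180:530],(465,252))[:252] if 0 else np.vstack([cv2.resize(t[150:330,180:530],(465,239)),cv2.resize(t[150:300,400:530],(416,361),interpolation=cv2.INTER_CUBIC)[:, :465] if 0 else cv2.resize(t[165:265,395:524],(465,361),interpolation=cv2.INTER_CUBIC)])]);cv2.imwrite("pics/v9.png",np.clip(o*1.5,0,255).astype(np.uint8))
E
```

```text
t 28.18 tcp [ 0.3953 -0.3732  0.2695] yaw 77.9 zdir [ 0.004  0.001 -1.   ] q [-46.  -0. 106.   0.  74. -34.] w 4.03 F [ 0.2  0.6 -0.5] g 0.0
```

View pics/v9.png

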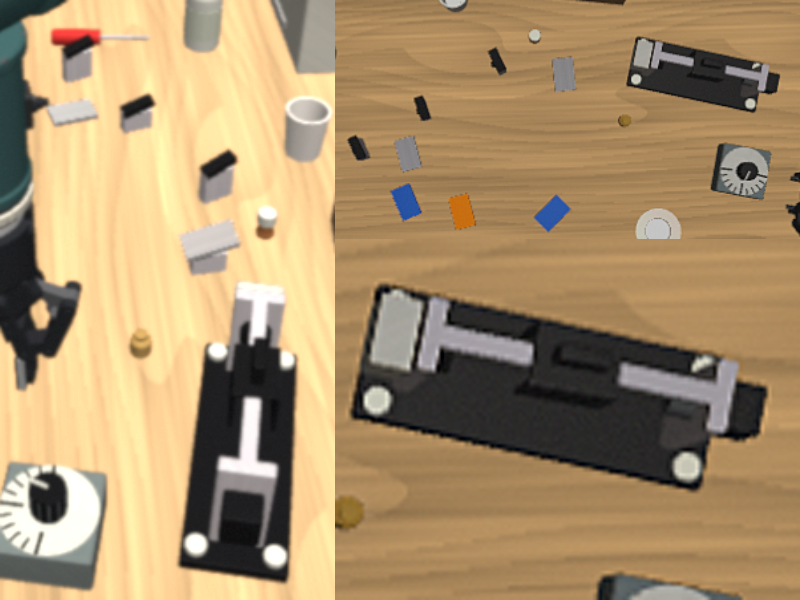

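The shade sits on the middle of the bar and plate 1 is still on rest B. Plate 2 has been knocked off rest C onto the bench, near (235,265) in the top picture, so I have to mend that. I've also viewed 16 pictures, over the limit of 14, so from here I'll work by numbers only.

```bash
python3 - <<'E'
from h import *
for n,ws in(("top",[(235,265,25),(352,205,18)]),("side",[(291,203,25)])):
    im=cv2.imread(f"pics/{n}9.png")
    for(u,v,k)in ws:
        a=cv2.resize(im[v-k:v+k,u-k:u+k],None,fx=4,fy=4,interpolation=cv2.INTER_CUBIC);H=cv2.cvtColor(a,cv2.COLOR_BGR2HSV)
        m=((H[...,1]<60)&(H[...,2]>75)&(H[...,2]<190)).astype(np.uint8)
        m=cv2.morphologyEx(m,cv2.MORPH_OPEN,np.ones((9,9)))
        q,l,st,ce=cv2.connectedComponentsWithStats(m)
        for i in range(1,q):
            if st[i,4]<1200: continue
            r=cv2.minAreaRect(np.argwhere(l==i)[:,::-1].astype(np.float32));f=lambda p:(np.array(p)+.5)/4-.5+[u-k,v-k]
            for z in(.008,.05):
                B=plane(n,f(cv2.boxPoints(r)),z);e=np.linalg.norm(B-np.roll(B,1,0),axis=1);j=e.argmax();d=B[j]-B[j-1]
                print(n,z,f(r[0]).round(1),plane(n,f(ce[i]),z)[0].round(4),e[:2].round(4),np.degrees(np.arctan2(d[1],d[0])).round(1))
E
python3 go.py .46 .05 .20 20 0 5.4
```

```text
top 0.008 [234.4 265.4] [0.4852 0.2963 0.008 ] [0.0643 0.0406] 13.9
top 0.05 [234.4 265.4] [0.4841 0.2897 0.05  ] [0.0624 0.0394] 13.9
top 0.008 [351.8 205.4] [ 0.6345 -0.0174  0.008 ] [0.0665 0.0415] -175.8
top 0.05 [351.8 205.4] [ 0.6292 -0.0151  0.05  ] [0.0646 0.0404] -175.8
side 0.008 [293.4 181.6] [0.4963 0.3857 0.008 ] [0.0358 0.0403] -3.6
side 0.05 [293.4 181.6] [0.4936 0.3258 0.05  ] [0.0341 0.0384] -3.6
side 0.008 [290.6 203. ] [0.4857 0.292  0.008 ] [0.0479 0.0701] 12.2
side 0.05 [290.6 203. ] [0.4835 0.2366 0.05  ] [0.0456 0.0668] 12.2
t 28.27 tcp [ 0.3961 -0.3726  0.2688] yaw 78.0 zdir [ 0.003  0.002 -1.   ] q [-46.  -0. 106.   0.  74. -34.] w 4.0 F [-0.1 -0.4  0.1] g 0.0
total mm [ 63.9 422.6 -68.8] turn [ 0.  -0.2 58. ] rows 8
5.40, 5.33, -0.31, 0.87, 0.01, -0.02, 7.26,
5.40, 5.25, -0.99, 0.87, 0.01, -0.02, 7.26,
5.40, 5.08, -1.64, 0.87, 0.01, -0.02, 7.26,
5.40, 4.84, -2.27, 0.87, 0.01, -0.02, 7.26,
5.40, 4.51, -2.86, 0.86, 0.01, -0.02, 7.26,
5.40, 4.11, -3.41, 0.86, 0.01, -0.02, 7.26,
5.40, 3.65, -3.90, 0.86, 0.01, -0.02, 7.26,
5.40, 3.13, -4.33, 0.86, 0.01, -0.02, 7.26,
```

```bash
python3 go.py .485 .2955 .12 13.5 0 5.4 13
```

```text
t 28.27 tcp [ 0.3961 -0.3726  0.2688] yaw 78.0 zdir [ 0.003  0.002 -1.   ] q [-46.  -0. 106.   0.  74. -34.] w 4.0 F [-0.1 -0.4  0.1] g 0.0
total mm [  88.9  668.1 -148.8] turn [ 0.  -0.2 64.5] rows 13
5.40, 5.17, -0.40, 1.16, 0.00, -0.01, 4.96,
5.40, 5.11, -0.84, 1.15, 0.00, -0.01, 4.96,
5.40, 5.02, -1.28, 1.15, 0.00, -0.01, 4.96,
5.40, 4.89, -1.71, 1.15, 0.00, -0.01, 4.96,
5.40, 4.73, -2.13, 1.15, 0.00, -0.01, 4.96,
5.40, 4.52, -2.53, 1.15, 0.00, -0.01, 4.96,
5.40, 4.29, -2.91, 1.15, 0.00, -0.01, 4.96,
5.40, 4.02, -3.27, 1.15, 0.00, -0.01, 4.96,
5.40, 3.72, -3.61, 1.15, 0.00, -0.01, 4.96,
5.40, 3.40, -3.92, 1.15, 0.00, -0.01, 4.96,
5.40, 3.04, -4.20, 1.15, 0.00, -0.01, 4.96,
5.40, 2.67, -4.44, 1.15, 0.00, -0.01, 4.96,
5.40, 2.28, -4.66, 1.15, 0.00, -0.01, 4.96,
```

>>> move_arm(series=[5.4, 5.15, -0.4, 0.8, 0, 0, 4.95, 5.4, 5.1, -0.85, 0.8, 0, 0, 4.95, 5.4, 5.0, -1.3, 0.8, 0, 0, 4.95, 5.4, 4.9, -1.7, 0.8, 0, 0, 4.95, 5.4, 4.75, -2.15, 0.8, 0, 0, 4.95])

```text
time: 28.9
tool_pos: [0.4299, -0.1133, 0.2288]
tcp_rot: [-2.808, -1.406, -0.005]
wrist_force: [1.0, 0.9, 0.1]
width: 0.631
grip_force: 0.0
```

>>> move_arm(series=[5.4, 4.5, -2.55, 0.8, 0, 0, 4.95, 5.4, 4.3, -2.9, 0.8, 0, 0, 4.95, 5.4, 4.0, -3.3, 0.8, 0, 0, 4.95, 5.4, 3.7, -3.6, 0.8, 0, 0, 4.95, 5.4, 3.4, -3.9, 0.8, 0, 0, 4.95])

```text
time: 29.52
tool_pos: [0.4627, 0.1442, 0.1894]
tcp_rot: [-3.043, -0.772, -0.004]
wrist_force: [0.4, -0.6, -0.6]
width: 0.63
grip_force: 0.0
```

>>> move_arm(series=[5.4, 3.05, -4.2, 1.0, 0, 0, 4.95, 5.4, 2.65, -4.45, 1.0, 0, 0, 4.95, 5.4, 2.3, -4.65, 1.0, 0, 0, 4.95, 5.4, 0, 0, 0, 0, 0, 0, 5.4, 0, 0, 0, 0, 0, 0])

```text
time: 30.15
tool_pos: [0.4821, 0.296, 0.1594]
tcp_rot: [-3.117, -0.377, -0.001]
wrist_force: [-0.2, 0.2, 0.8]
width: 0.636
grip_force: 0.0
```

```bash
python3 go.py .485 .2955 .012 13.5 0 5.4
```

```text
t 30.15 tcp [0.4821 0.296  0.1594] yaw 13.8 zdir [ 0.     0.002 -1.   ] q [ 29.   7. 110.   0.  63. 105.] w 5.43 F [-0.2  0.2  0.8] g 0.0
total mm [   2.9   -0.5 -147.4] turn [-0.1 -0.   0.3] rows 3
5.40, 0.09, 0.05, 4.91, -0.03, -0.01, 0.10,
5.40, 0.09, 0.04, 4.91, -0.03, -0.01, 0.10,
5.40, 0.09, 0.04, 4.91, -0.03, -0.01, 0.10,
```

>>> move_arm(series=[5.4, 0.2, 0, 4.9, 0, 0, 0, 5.4, 0, 0, 4.9, 0, 0, 0, 5.2, 0, 0, 4.8, 0, 0, 0, 5.2, 0, 0, 0, 0, 0, 0, 5.2, 0, 0, 0, 0, 0, 0])

```text
time: 30.78
tool_pos: [0.486, 0.296, 0.0156]
tcp_rot: [-3.116, -0.371, -0.006]
wrist_force: [0.5, 0.2, 0.0]
width: 0.604
grip_force: 0.0
```

```bash
python3 go.py .485 .2955 .007 13.5 0 5.2 1
```

```text
t 30.77 tcp [0.486  0.296  0.0156] yaw 13.6 zdir [ 0.003  0.004 -1.   ] q [ 29.  17. 115.   0.  47. 105.] w 5.16 F [0.5 0.2 0. ] g 0.0
total mm [-1.  -0.5 -8.6] turn [-0.2 -0.2  0.1] rows 1
5.20, -0.12, 0.03, 0.86, -0.15, -0.22, 0.10,
```

>>> move_arm(series=[5.2, -0.1, 0, 0.75, -0.1, -0.2, 0, 5.2, 0, 0, 0, 0, 0, 0, 3.6, 0, 0, 0, 0, 0, 0, 3.6, 0, 0, 0, 0, 0, 0, 3.6, 0, 0, 0, 0, 0, 0], grip_force=60)

```text
time: 31.4
tool_pos: [0.4847, 0.2964, 0.0077]
tcp_rot: [-3.118, -0.373, -0.0]
wrist_force: [-0.8, 0.2, 6.0]
width: 0.445
grip_force: 60.8
```

>>> move_arm(series=[3.6, 0, 0, 0, 0, 0, 0, 3.6, 0, 0, -4, 0, 0, 0, 3.6, 0, 0, -5, 0, 0, 0, 3.6, 0, 0, 0, 0, 0, 0, 3.6, 0, 0, 0, 0, 0, 0])

```text
time: 32.02
tool_pos: [0.4836, 0.2956, 0.0961]
tcp_rot: [-3.119, -0.373, 0.003]
wrist_force: [0.6, 0.1, -0.5]
width: 0.445
grip_force: 60.6
```

```bash
python3 go.py .5595 .2575 .0855 14.9 15 3.6 3
```

```text
t 32.02 tcp [0.4836 0.2956 0.0961] yaw 13.6 zdir [-0.002 -0.    -1.   ] q [ 29.  11. 113.   0.  56. 105.] w 3.8 F [ 0.6  0.1 -0.5] g 60.6
total mm [ 75.9 -38.1 -10.6] turn [ 0.1 15.1 -1.3] rows 3
3.60, 2.16, 1.83, 0.35, 0.05, 5.03, -0.42,
3.60, 2.11, 1.85, 0.54, 0.05, 5.03, -0.42,
3.60, 2.04, 1.86, 0.72, 0.05, 5.03, -0.42,
```

>>> move_arm(series=[3.6, 2.15, 1.8, 0.35, 0, 5, -0.4, 3.6, 2.1, 1.85, 0.55, 0, 5, -0.4, 3.6, 2.0, 1.85, 0.7, 0, 5, -0.4, 3.6, 0, 0, 0, 0, 0, 0, 3.6, 0, 0, 0, 0, 0, 0])

```text
time: 32.65
tool_pos: [0.5578, 0.2575, 0.084]
tcp_rot: [-3.06, -0.398, -0.395]
wrist_force: [-0.2, -0.6, 0.4]
width: 0.45
grip_force: 60.5
```

```bash
python3 go.py .5688 .260 .0545 14.9 15 3.6 1;python3 - <<'E'
from h import *; from go import R as Ro
st=read_state();r=Ro.from_rotvec(st["tcp_rot"]);p=st["tool_pos"]
B=lambda x,y,z:p+r.apply([x,y,z])
print("pred far end",proj("top",[B(.032,.02,0),B(.032,-.02,0)]))
t=grab("top");x,y=215,200;H=cv2.cvtColor(t[y:y+60,x:x+60],cv2.COLOR_BGR2HSV)
m=((H[...,1]<60)&(H[...,2]>75)&(H[...,2]<190)).astype(np.uint8);q,l,st,ce=cv2.connectedComponentsWithStats(m)
for i in range(1,q):
    if st[i,4]>30:
        P=np.argwhere(l==i)[:,::-1]+[x,y];print(st[i,4],"top",P[P[:,1].argmin()],"left",P[P[:,0].argmin()],"right",P[P[:,0].argmax()])
E
```

```text
t 32.65 tcp [0.5578 0.2575 0.084 ] yaw 14.8 zdir [ 0.246  0.062 -0.967] q [ 24.   9. 118.  -4.  38. 102.] w 3.84 F [-0.2 -0.6  0.4] g 60.5
total mm [ 11.    2.5 -29.5] turn [ 0.2  0.3 -0.1] rows 1
3.60, 0.34, 0.04, 3.14, 0.16, 0.32, -0.07,
pred far end [[248.23185547 220.89424137]
 [232.82244077 225.44218625]]
98 top [247 221] left [233 225] right [250 228]
44 top [249 235] left [249 235] right [261 259]
```

The far corners are seen at (247,221) and (233,225), which matches the prediction. Descending.

>>> move_arm(series=[3.6, 0.25, 0, 1.6, 0, 0.2, 0, 3.6, 0, 0, 1.6, 0, 0, 0, 3.6, 0, 0, 0, 0, 0, 0, 3.6, 0, 0, 0, 0, 0, 0])

```text
time: 33.2
tool_pos: [0.5693, 0.2605, 0.0547]
tcp_rot: [-3.058, -0.398, -0.404]
wrist_force: [0.6, -0.2, -1.6]
width: 0.448
grip_force: 60.5
```

>>> move_arm(series=[3.6, 0, 0, 0.2, 0, 0, 0, 3.6, 0, 0, 0, 0, 0, 0, 3.6, -0.1, 0, 0.15, 0, 0, 0, 3.6, 0, 0, 0, 0, 0, 0])

```text
time: 33.7
tool_pos: [0.5693, 0.2604, 0.0516]
tcp_rot: [-3.058, -0.398, -0.406]
wrist_force: [-0.5, 0.7, -0.7]
width: 0.449
grip_force: 60.5
```

```bash
python3 go.py .5688 .260 .0494 14.9 15 3.6 1
```

```text
t 33.7 tcp [0.5693 0.2604 0.0516] yaw 14.8 zdir [ 0.252  0.064 -0.966] q [ 24.  13. 118.  -4.  34. 102.] w 3.83 F [-0.5  0.7 -0.7] g 60.5
total mm [-0.5 -0.4 -2.2] turn [ 0.1 -0.1 -0.1] rows 1
3.60, -0.12, 0.03, 0.20, 0.15, -0.09, -0.05,
```

>>> move_arm(series=[3.6, -0.1, 0, 0.15, 0, 0, 0, 3.6, 0, 0, 0, 0, 0, 0, 3.6, 0, 0, 0.15, 0, 0, 0, 3.6, 0, 0, 0, 0, 0, 0])

```text
time: 34.2
tool_pos: [0.5691, 0.2604, 0.0494]
tcp_rot: [-3.058, -0.398, -0.405]
wrist_force: [-4.9, -2.2, 8.2]
width: 0.444
grip_force: 61.6
```

>>> move_arm(series=[4.3, 0, 0, 0, 0, 0, 0, 5.4, 0, 0, 0, 0, 0, 0, 5.4, 0, 0, 0, 0, 0, 0, 5.4, 0, 0, -2, 0, 0, 0, 5.4, 0, 0, -5, 0, 0, 0])

```text
time: 34.83
tool_pos: [0.5495, 0.255, 0.1147]
tcp_rot: [-3.06, -0.398, -0.398]
wrist_force: [0.7, 0.8, 0.1]
width: 0.633
grip_force: 0.0
```

>>> move_arm(series=[5.4, 0, 0, -6, 0, 0, 0, 5.4, -5, 0, -2, 0, 0, 0, 5.4, -5, 0, 0, 0, 0, 0, 5.4, -3, 0, 0, 0, 0, 0, 5.4, 0, 0, 0, 0, 0, 0])

```text
time: 35.45
tool_pos: [0.4079, 0.2179, 0.1594]
tcp_rot: [-3.057, -0.399, -0.405]
wrist_force: [0.3, -0.5, 1.0]
width: 0.633
grip_force: 0.0
```

>>> move_arm(series=[5.4, 0, 0, 0, 0, 0, 0, 5.4, 0, 0, 0, 0, 0, 0, 5.4, 0, 0, 0, 0, 0, 0, 5.4, 0, 0, 0, 0, 0, 0])

```text
time: 35.95
tool_pos: [0.4106, 0.2187, 0.1594]
tcp_rot: [-3.058, -0.398, -0.405]
wrist_force: [-0.1, 0.1, -0.1]
width: 0.632
grip_force: 0.0
```

```bash
cat > chk.py <<'E'
from h import *
t=grab("top");s=grab("side");cv2.imwrite("pics/topZ.png",t);cv2.imwrite("pics/sideZ.png",s)
for n,im,pp in(("top",t,[(352,205),(245,232)]),("side",s,[(368,279),(327,200)])):
    H=cv2.cvtColor(im,cv2.COLOR_BGR2HSV);m=((H[...,1]<60)&(H[...,2]>75)&(H[...,2]<190)).astype(np.uint8)
    q,l,st,ce=cv2.connectedComponentsWithStats(m)
    for i in range(1,q):
        for(u,v)in pp:
            if 100<st[i,4]<900 and np.hypot(*(ce[i]-[u,v]))<14:
                r=cv2.minAreaRect(np.argwhere(l==i)[:,::-1].astype(np.float32));print(n,ce[i].round(1),st[i,4],np.round(r[1],1),round(r[2],1),plane(n,ce[i],.05)[0].round(4))
im=t.min(2).astype(np.float32);c=(.4325,-.3545);th=np.arange(100,220,1.)
for n,im in(("top",t),("side",s)):
    v=0
    for r in(.008,.010,.012):
        uv=proj(n,np.c_[c[0]+r*np.cos(np.radians(th)),c[1]+r*np.sin(np.radians(th)),np.full(len(th),.086)]).astype(np.float32)
        v=v+cv2.remap(im.min(2).astype(np.float32),uv[None,:,0],uv[None,:,1],cv2.INTER_CUBIC)[0]
    print("sleeve line",n,th[v.argmax()])
# bar gaps along the centre line covered by shade
a,b=np.array([.6465,-.191,.13]),np.array([.607,-.370,.13]);k=np.linspace(0,1,61)
for n,im in(("top",t),("side",s)):
    uv=proj(n,a+k[:,None]*(b-a)).astype(np.float32);v=cv2.remap(im.max(2).astype(np.float32),uv[None,:,0],uv[None,:,1],cv2.INTER_LINEAR)[0]
    d=k[v<80];print(n,"dark span along bar mm",(d.min()-.5)*183,(d.max()-.5)*183)
E
python3 chk.py; python3 go.py
```

```text
top [351.8 205.5] 377 [24.5 15.2] 83.7 [ 0.6291 -0.015   0.05  ]
top [244.6 231.4] 376 [24.7 15.2] 71.6 [0.5704 0.2615 0.05  ]
side [327.3 199.9] 464 [22.7 26.9] 66.8 [0.5709 0.2433 0.05  ]
side [368.7 279.2] 663 [26.9 31. ] 71.6 [ 0.6287 -0.0287  0.05  ]
sleeve line top 150.0
sleeve line side 148.0
top dark span along bar mm -30.500000000000004 24.399999999999995
side dark span along bar mm -45.75 24.399999999999995
t 36.05 tcp [0.4103 0.2186 0.1593] yaw 14.8 zdir [ 0.252  0.064 -0.966] q [ 27. -14. 131.  -5.  48. 105.] w 5.38 F [ 0.7  0.3 -0. ] g 0.0
```

```bash
python3 -c "
from workcell import *
print(finish_job())"
```

```text
the job is handed in; nothing more can be done
None
```

The job is handed in: the sleeve was purged to 10 and set back to 6, both grey plates lie centred on rests, and the shade hangs on the middle of the bar. One plate was knocked off its rest mid-run and had to be put back, I viewed 16 pictures against the limit of 14, and I have not seen the verdict.

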